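# Clear down the trimming plate

## Robot

A 7-joint arm with a two-finger parallel gripper is mounted at the origin on a cart in front of the work surface, level with it; the furniture and walls round the work are solid. World frame = base frame: x ahead of the robot, y to its left, z up, the work surface at z = 0. Lengths are in m, angles in rad, forces in N, time in s.
With the tool pointing down it reaches from about 0.4 to 0.85 m from the base axis. Payload 10.4 kg.
Tool frame: the origin (TCP) lies midway between the tips of the shut fingers; the grasp point (between the pads) lies 19 mm behind it; z points along the fingers, y is the line along which they close (so a half turn about z gives the same grasp; the last joint's range is limited). The gripper opens to 85 mm and grips with 20 to 120 N. Pads are 22 mm wide; open, the fingers measure 114 mm over their backs; the gripper's body (76 mm by 85 mm) begins 54 mm behind the grasp point. The pads swing forward as they close: fully open they stand 13 mm farther back than shut.
Start: joints at [-1.328, 0.332, -0.065, 1.46, 0.022, 1.35, -0.088], TCP at [0.164, 0.603, 0.231] pointing down, gripper open.
Joint ranges: [-2.6, 2.6], [-0.5, 2.12], [-1.47, 1.34], [0.16, 2.42], [-1.27, 4.41], [0.06, 2.06], [-2.6, 2.6]. Speed limits (rad/s): [2.22, 2.22, 2.79, 2.79, 3.14, 3.14, 3.14].

## Interface

Orientations are given as a unit quaternion [x, y, z, w].
In Python, from workcell import get_obs, camera, camera_params, hand_in gives the robot as it stands.
- The arm moves only by the tool carry_out, never from a script. Its argument "commands" is a list that holds one entry, the list of rows, each a list of 6 numbers: the shift along the tool's x, y, z in units of 40 mm (1.0 is 40 mm), then the turn, a rotation vector about the tool's x, y, z in units of 6 degrees (1.0 is 6 degrees). In form: [[[x, y, z, ax, ay, az], ...]]. A call has 1 to 20 rows; each row shifts and turns the commanded pose from where the row before left it, along the tool's axes as they then stand; what a row does not reach is not made up. A row lasts 1/12 s, in which the tool goes at most 41.7 mm and 7.16 degrees, less where a joint would pass 70% of its speed; a pose out of reach is approached as far as the arm can. A call is refused whole if a number of a shift passes 1 or a number of a turn 1, either way. A call with a gripper value outside its range is refused whole. "hand" is the closure, from -1 (fully open) to 1 (shut), set as the call begins (left out, the last holds). The fingers move at their own pace and stop on an object; "force" is the grip in N (left out, the last holds). Time passes only in rows, so rows that do not move let the fingers close. It gives the time, the measured TCP pose, the force, the opening and the grip force at its end, in the units of the state.
- get_obs(): the state, without advancing time (a new reading comes with each control period).
- camera(name): name is "scene" or "top" or "wrist"; returns the picture (420x560x3 uint8, red, green, blue); there is no depth.
- camera_params(name): a dict with "mtx" (3x3 intrinsics, pixels), "k1" (the pictures are not rectified: a ray, as slopes to the right and down, at radius r is drawn at 1 + k1 r^2 times it, then the intrinsics apply), "R" (3x3) and "t" (3): a world point X has camera coordinates R X + t. Camera axes: x right, y down, z forward; pixel columns grow to the right and rows downward; lengths in m; the calibration is good to about 2 mm. A picture is of the moment at which its call begins: read the wrist's pose just before it. camera_params takes no time and is no camera call; for the wrist camera it gives the pose at the moment of the call.
- hand_in(): hands the job in; it is judged then, once.
The state is a dict: "clock": time; "joint_pos": joint angles; "joint_velocities": joint speeds; "tau": joint torques, N m; "position": TCP position; "ee_rot": TCP orientation; "ft_force": force on the tool from outside, world axes, zero at the start; "torque": the same for the moment, N m; "grip_width": opening from 0.0 (shut) to 1.0 (fully open); "grasp_force": force on a finger pad.
Only numpy, scipy, OpenCV 4.12 (cv2) and the standard library are available. Lean on these libraries where they do the work, as an engineer would, in place of code of your own. Each camera call takes 0.05 s, during which the arm holds its last target. There are 200 camera calls.

## Task

Clear down the trimming plate: first stand every bottle that is on it upright on the narrow bottle ledge, then take the scraper block from its rest and wipe all the resin chips over the plate's open front edge into the trough, and finally set the scraper back upright, lengthwise and centred on its rest and stand the bottles back upright on the clean plate. Do not touch the chips on the plate with the gripper (a chip that has strayed off the plate may be picked up and put in the trough by hand), do not knock a bottle over, and leave the coverslip box, the timer and the marker pen where they are.

Things in the scene. Friction and masses are not known exactly. Their poses are not given: they have to be found in the camera images.
- trimming_plate: fixed steel-topped white slab. Origin on the worktop under the middle of its front (open) edge; x points from that edge back across the plate, y to its left, z up. Flat steel top at z = 45 mm, x = 0 to 200 mm, y = -90 to 90 mm; outside the flat an upstand 12 mm high, 6 mm thick along the back and both sides. Chip trough along the front (see trough)
- trough (a point): middle of the floor of the open-topped chip trough fixed along the plate's front edge, axes as the plate's, 34 mm in front of the edge and 4 mm above the worktop. Inside 67 mm along x (up to the plate's edge), 180 mm along y; outer walls 6 mm thick, rising to the level of the plate's top, 45 mm above the worktop
- bottle_ledge: fixed bottle ledge, a long narrow raised aluminium shelf with nothing round its edge: top 210 mm along its x, 36 mm along its y, at z = 70 mm. Origin on the worktop (z = 0) under the middle of the top. Stands left or right of the trimming plate
- scraper_rest: fixed scraper rest, like the bottle ledge but shorter, narrower and lower: top 130 mm along its x, 26 mm along its y, at z = 60 mm, nothing round its edge. Origin on the worktop under the middle of the top. Stands on the other side of the trimming plate
- scraper: loose grey scraper block, 0.1 to 0.21 kg: foot 110 mm along its x, 26 mm along its y, 18 mm high, with a ribbed grip on top of it (70 mm along x, 20 mm along y, z = 18 to 51 mm). Origin in the middle of the underside, z up; both of its long faces (across y) push equally well. Starts standing lengthwise on the scraper rest
- bottle_tall: loose brown bottle with a black cap, 34 mm across, 78 mm high (straight body up to about 55 mm); origin in the middle of its underside, z up; may be absent; starts upright near the back of the trimming plate
- bottle_mid: loose white bottle with a blue cap, 33 mm across, 66 mm high (straight body up to about 45 mm); origin and start as the other bottles; may be absent
- bottle_small: loose cream bottle with a white cap, 25 mm across, 52 mm high (straight body up to about 35 mm); origin and start as the other bottles; may be absent
- coverslips: bystander: small blue and white box 31x31x20 mm on the worktop; origin in the middle of its underside
- bench_timer: bystander: white bench timer 58x62x20 mm on the worktop; origin in the middle of its underside
- marker: bystander: red marker pen 12x118x13 mm lying behind the trimming plate; origin in the middle of its underside
- chip_1: resin chip, an irregular off-white flake about 20x14x10 mm; origin in the middle of its underside as it first lies; starts flat on the steel of the trimming plate; may be absent
- chip_2: resin chip, an irregular off-white flake about 16x13x9 mm; origin in the middle of its underside as it first lies; starts flat on the steel of the trimming plate; may be absent
- chip_3: resin chip, an irregular off-white flake about 18x16x10 mm; origin in the middle of its underside as it first lies; starts flat on the steel of the trimming plate; may be absent
- chip_4: resin chip, an irregular off-white flake about 20x14x10 mm; origin in the middle of its underside as it first lies; starts flat on the steel of the trimming plate; may be absent
- chip_5: resin chip, an irregular off-white flake about 16x13x9 mm; origin in the middle of its underside as it first lies; starts flat on the steel of the trimming plate; may be absent
- chip_6: resin chip, an irregular off-white flake about 18x16x10 mm; origin in the middle of its underside as it first lies; starts flat on the steel of the trimming plate; may be absent
Not all that is in view belongs to the job. What is shaped like the scraper but green is not meant.

How it is judged:
On the way, in this order (a step that is already met when the one before it is completed fails the run):
1. every bottle stands upright on the bottle ledge (z of bottle_tall in the frame of bottle_ledge between 0.063 and 0.077 m and x of bottle_tall in the frame of bottle_ledge between -0.107 and 0.107 m and y of bottle_tall in the frame of bottle_ledge between -0.02 and 0.02 m and angle between each of bottle_tall, bottle_mid, bottle_small's own z axis and vertical below 0.12 rad and linear speed of each of bottle_tall, bottle_mid, bottle_small below 0.02 m/s and z of bottle_mid in the frame of bottle_ledge between 0.063 and 0.077 m and x of bottle_mid in the frame of bottle_ledge between -0.107 and 0.107 m and y of bottle_mid in the frame of bottle_ledge between -0.02 and 0.02 m and z of bottle_small in the frame of bottle_ledge between 0.063 and 0.077 m and x of bottle_small in the frame of bottle_ledge between -0.107 and 0.107 m and y of bottle_small in the frame of bottle_ledge between -0.02 and 0.02 m), for 0.2 s.
2. the scraper is held with its foot down on the trimming plate (contact force between the fingers and scraper above 0.5 N and x of scraper in the frame of trimming_plate between -0.02 and 0.2 m and y of scraper in the frame of trimming_plate between -0.09 and 0.09 m and z of scraper in the frame of trimming_plate between 0.038 and 0.053 m), for 0.1 s.
3. all chips lie in the trough (x of chip_1 in the frame of trimming_plate between -0.07 and 0.004 m and y of chip_1 in the frame of trimming_plate between -0.092 and 0.092 m and z of chip_1 in the frame of trimming_plate between 0 and 0.04 m and x of chip_2 in the frame of trimming_plate between -0.07 and 0.004 m and y of chip_2 in the frame of trimming_plate between -0.092 and 0.092 m and z of chip_2 in the frame of trimming_plate between 0 and 0.04 m and x of chip_3 in the frame of trimming_plate between -0.07 and 0.004 m and y of chip_3 in the frame of trimming_plate between -0.092 and 0.092 m and z of chip_3 in the frame of trimming_plate between 0 and 0.04 m and x of chip_4 in the frame of trimming_plate between -0.07 and 0.004 m and y of chip_4 in the frame of trimming_plate between -0.092 and 0.092 m and z of chip_4 in the frame of trimming_plate between 0 and 0.04 m and x of chip_5 in the frame of trimming_plate between -0.07 and 0.004 m and y of chip_5 in the frame of trimming_plate between -0.092 and 0.092 m and z of chip_5 in the frame of trimming_plate between 0 and 0.04 m and x of chip_6 in the frame of trimming_plate between -0.07 and 0.004 m and y of chip_6 in the frame of trimming_plate between -0.092 and 0.092 m and z of chip_6 in the frame of trimming_plate between 0 and 0.04 m), for 0.2 s.
At the end, for the whole second after the job is handed in: bottles upright (0.12 rad) on the flat of the plate; all chips at rest in the trough, below the plate's edge; scraper upright on its rest, within 25 mm of its middle lengthwise, 12 mm across and 0.17 rad in direction; all released and at rest (all of step 3 and z of bottle_tall in the frame of trimming_plate between 0.038 and 0.052 m and x of bottle_tall in the frame of trimming_plate between 0 and 0.2 m and y of bottle_tall in the frame of trimming_plate between -0.09 and 0.09 m and angle between each of bottle_tall, bottle_mid, bottle_small's own z axis and vertical below 0.12 rad and linear speed of each of bottle_tall, bottle_mid, bottle_small, chip_1, chip_2, chip_3, chip_4, chip_5, chip_6, scraper below 0.02 m/s and z of bottle_mid in the frame of trimming_plate between 0.038 and 0.052 m and x of bottle_mid in the frame of trimming_plate between 0 and 0.2 m and y of bottle_mid in the frame of trimming_plate between -0.09 and 0.09 m and z of bottle_small in the frame of trimming_plate between 0.038 and 0.052 m and x of bottle_small in the frame of trimming_plate between 0 and 0.2 m and y of bottle_small in the frame of trimming_plate between -0.09 and 0.09 m and z of scraper in the frame of scraper_rest between 0.054 and 0.066 m and x of scraper in the frame of scraper_rest between -0.025 and 0.025 m and y of scraper in the frame of scraper_rest between -0.012 and 0.012 m and angle between the x axis of scraper and the x axis of scraper_rest, either way round below 0.17 rad and angle between scraper's own z axis and vertical below 0.1 rad); the robot touches nothing.
It fails at once if the gripper touches a chip that is on the plate ((x of chip_1 in the frame of trimming_plate between 0.004 and 0.2 m and y of chip_1 in the frame of trimming_plate between -0.09 and 0.09 m and z of chip_1 in the frame of trimming_plate between 0.04 and 0.07 m and contact force between any of the fingers, the arm and chip_1 above 0.5 N) or (x of chip_2 in the frame of trimming_plate between 0.004 and 0.2 m and y of chip_2 in the frame of trimming_plate between -0.09 and 0.09 m and z of chip_2 in the frame of trimming_plate between 0.04 and 0.07 m and contact force between any of the fingers, the arm and chip_2 above 0.5 N) or (x of chip_3 in the frame of trimming_plate between 0.004 and 0.2 m and y of chip_3 in the frame of trimming_plate between -0.09 and 0.09 m and z of chip_3 in the frame of trimming_plate between 0.04 and 0.07 m and contact force between any of the fingers, the arm and chip_3 above 0.5 N) or (x of chip_4 in the frame of trimming_plate between 0.004 and 0.2 m and y of chip_4 in the frame of trimming_plate between -0.09 and 0.09 m and z of chip_4 in the frame of trimming_plate between 0.04 and 0.07 m and contact force between any of the fingers, the arm and chip_4 above 0.5 N) or (x of chip_5 in the frame of trimming_plate between 0.004 and 0.2 m and y of chip_5 in the frame of trimming_plate between -0.09 and 0.09 m and z of chip_5 in the frame of trimming_plate between 0.04 and 0.07 m and contact force between any of the fingers, the arm and chip_5 above 0.5 N) or (x of chip_6 in the frame of trimming_plate between 0.004 and 0.2 m and y of chip_6 in the frame of trimming_plate between -0.09 and 0.09 m and z of chip_6 in the frame of trimming_plate between 0.04 and 0.07 m and contact force between any of the fingers, the arm and chip_6 above 0.5 N)).
It fails at once if a bottle is knocked over (angle between any of bottle_tall, bottle_mid, bottle_small's own z axis and vertical above 0.7 rad).
It fails at once if the coverslips is pushed out of its place (more than 25 mm) (distance of coverslips from where it was at the start of the episode above 0.025 m).
It fails at once if the bench_timer is pushed out of its place (more than 25 mm) (distance of bench_timer from where it was at the start of the episode above 0.025 m).
It fails at once if the marker is pushed out of its place (more than 25 mm) (distance of marker from where it was at the start of the episode above 0.025 m).
Of chip_1, chip_2, chip_3, chip_4, chip_5, chip_6 only 3 to 6 are there at a start; the rules pass over those that are not, and their reading is None.
Of bottle_tall, bottle_mid, bottle_small only 2 to 3 are there at a start; the rules pass over those that are not, and their reading is None.
At some moment in a run one of chip_1, chip_2, chip_3, chip_4, chip_5, chip_6 may be knocked a few centimetres aside while the robot is not near it.
It also fails if it takes over 210 s, if anything falls off the work surface, if the arm or the gripper's body presses on something with over 40 N, if the wrist force passes 120 N, or if a joint passes its speed limit or range.

## Working session

There is one attempt and no reset: what is moved stays moved. The work goes in short steps, Python scripts to look and compute and a tool call to move; the robot and the scene stay as the last step left them, time stands still between calls to the robot, and variables do not carry over. Pictures are saved under pics/ and viewed, at most 14 in all, crops included, and the job is handed in when it is done.

Besides the shell and the picture viewer there is one more tool, called after "Call:" by a JSON object that holds its "fn" and its "kwargs", one argument or row to a line. carry_out: Moves the arm, as the interface text tells. Its arguments: {"type":"object","properties":{"commands":{"type":"array"},"hand":{"type":"number"},"force":{"type":"number"}},"required":["commands"]}

```bash
mkdir -p pics; ls
cat > h.py <<'E'
import numpy as np, cv2
from workcell import get_obs, camera, camera_params, hand_in
def snap(n,f):
    im=camera(n); cv2.imwrite('pics/'+f,im[:,:,::-1]); return im
def ray(n,u,v,z,P=None):
    P=P or camera_params(n); M=np.array(P['mtx']);R=np.array(P['R']);t=np.array(P['t'])
    d=cv2.undistortPoints(np.array([[[u,v]]],float),M,np.array([P['k1'],0,0,0,0.]))[0,0]
    c=-R.T@t; r=R.T@np.array([d[0],d[1],1]); return c+r*(z-c[2])/r[2]
def proj(n,X,P=None):
    P=P or camera_params(n); R=np.array(P['R'])
    return cv2.projectPoints(np.atleast_2d(np.array(X,float)),cv2.Rodrigues(R)[0],np.array(P['t']),np.array(P['mtx']),np.array([P['k1'],0,0,0,0.]))[0][:,0]
E
python3 - <<'E'
from h import *
snap('top','top0.png'); snap('scene','sc0.png')
print(get_obs()); print(camera_params('top'))
E
```

```text
pics
{'clock': 0.1, 'joint_pos': array([-1.32762962,  0.33280297, -0.06466444,  1.46082132,  0.02157949,
        1.34989479, -0.08849891]), 'joint_velocities': array([-0.00057195,  0.00057416, -0.00071335, -0.00108727, -0.00019419,
       -0.00010821,  0.00049148]), 'tau': array([ 1.96201101e-03, -6.26740122e+01,  4.95251315e-02, -3.92429423e+01,
        1.63268804e-02,  7.01938596e-03, -6.60903311e-05]), 'position': array([0.16408801, 0.60274585, 0.23061615]), 'ee_rot': array([ 1.32501807e-01,  9.91182572e-01, -6.13299628e-04, -5.88250898e-05]), 'ft_force': array([ 0.97102153, -0.22941654, -0.41713512]), 'torque': array([ 1.32609442e-02, -6.38820731e-02,  6.03412265e-05]), 'grasp_force': 0.0, 'grip_width': 1.0026341498742841}
{'mtx': array([[427.38428444,   0.        , 273.96340912],
       [  0.        , 427.38428444, 207.35553309],
       [  0.        ,   0.        ,   1.        ]]), 'k1': -0.0935875690202221, 'R': array([[-0.01491899, -0.99970096,  0.01937553],
       [-0.98444237,  0.01129287, -0.17534448],
       [ 0.17507324, -0.02169005, -0.98431646]]), 't': array([0.03152614, 0.5492626 , 1.05183108])}
```

View pics/top0.png

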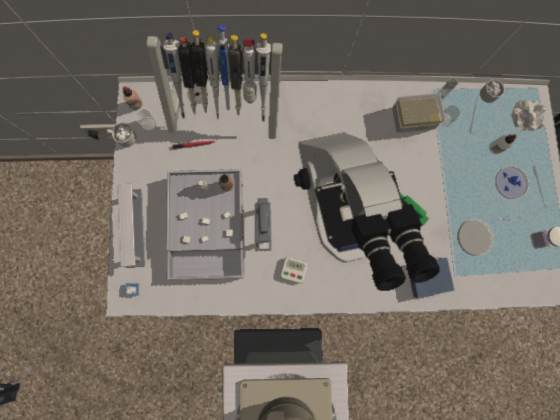

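View pics/sc0.png

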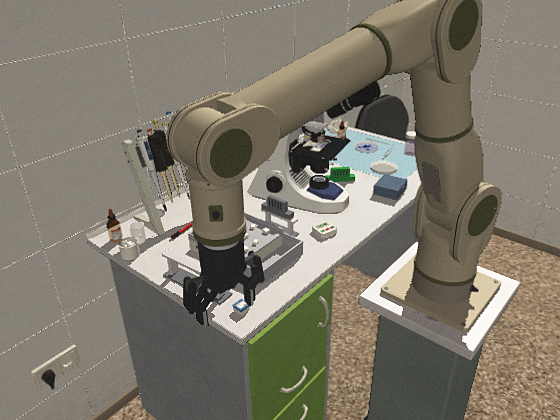

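Run:
```python
from h import *
im=cv2.imread('pics/top0.png')
c=im[150:300,100:320]; cv2.imwrite('pics/c0.png',cv2.resize(c,None,fx=3.6,fy=3.6,interpolation=cv2.INTER_CUBIC))
```

```text
(no output)
```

View pics/c0.png

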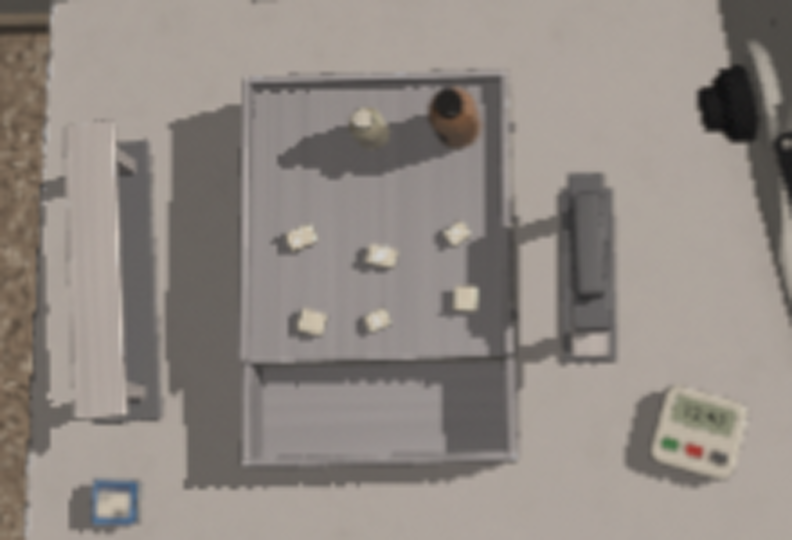

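Run:
```python
from h import *
P=camera_params('top')
f=lambda u,v,z:ray('top',100+u/3.6,150+v/3.6,z,P)[:2].round(4)
for n,u,v,z in [('plFL',243,359,.045),('plFR',515,357,.045),('plBLout',244,75,.057),('plBRout',506,72,.057),
 ('trFL',243,463,.045),('trFR',517,459,.045),
 ('ledge1',66,122,.07),('ledge2',115,121,.07),('ledge3',126,415,.07),('ledge4',77,417,.07),
 ('rest1',570,360,.06),('rest2',614,360,.06),('scrFootTopL',570,174,.078),('R',604,174,.078),('bl',573,328,.078),('br',611,328,.078),('gripbackL',576,190,.111),('gripbackR',602,190,.111),('gripfL',580,297,.111),('gripfR',603,297,.111),
 ('smallcap',360,119,.097),('smallbase',373,143,.045),('tallcap',449,102,.123),('tallbase',462,143,.045),
 ('cover',115,502,.02),('timer',698,432,.02)]: print(n,f(u,v,z))
for c in [(302,237),(380,256),(457,232),(312,322),(376,320),(466,298)]: print('chip',f(*c,.052))
print(camera_params('wrist')['R'],get_obs()['ee_rot'])
```

```text
plFL [0.4439 0.2965]
plFR [0.4434 0.1042]
plBLout [0.6476 0.2988]
plBRout [0.6474 0.1096]
trFL [0.3712 0.2948]
trFR [0.3721 0.1031]
ledge1 [0.6114 0.4227]
ledge2 [0.6116 0.3872]
ledge3 [0.404 0.371]
ledge4 [0.4029 0.4053]
rest1 [0.4396 0.0653]
rest2 [0.4392 0.0347]
scrFootTopL [0.5678 0.0638]
R [0.5675 0.0401]
bl [0.4601 0.0627]
br [0.4598 0.0367]
gripbackL [0.5501 0.0594]
gripbackR [0.5499 0.0419]
gripfL [0.4776 0.0574]
gripfR [0.4774 0.0421]
smallcap [0.6043 0.2081]
smallbase [0.5989 0.2064]
tallcap [0.6092 0.1442]
tallbase [0.5981 0.1421]
cover [0.3444 0.3923]
timer [ 0.3898 -0.0254]
chip [0.5296 0.255 ]
chip [0.5154 0.1993]
chip [0.5319 0.1448]
chip [0.469  0.2467]
chip [0.4699 0.2015]
chip [0.4848 0.1383]
[[ 0.26306691  0.96477685 -0.00119933]
 [ 0.92240877 -0.25114962  0.29340404]
 [ 0.28276821 -0.07829117 -0.95598778]] [ 1.32501807e-01  9.91182572e-01 -6.13299628e-04 -5.88250898e-05]
```

Lookalikes for the scraper: the grey block on its rest at top-px (264,222), chosen, and the green block at (410,210), which is the decoy. The two narrow shelves are the long ledge at (127,225) and the short rest at (264,225). There are two bottles, the tall brown one at (226,182) and the small cream one at (203,186), and six chips. The close crop confirms these choices.

Call:
{"fn": "carry_out", "kwargs": {
  "commands": [
    [[0,0,0,0,0,-1],[0,0,0,0,0,-1],[0,0,0,0,0,-0.53],[-0.6,-0.7,0,0,0,0],[-0.6,-0.7,0,0,0,0],[-0.6,-0.7,0,0,0,0],[-0.6,-0.7,0,0,0,0],[-0.6,-0.7,0,0,0,0],[-0.6,-0.7,0,0,0,0],[-0.6,-0.7,0,0,0,0],[-0.6,-0.7,0,0,0,0],[-0.6,-0.7,0,0,0,0],[-0.6,-0.7,0,0,0,0],[-0.6,-0.7,0,0,0,0],[-0.6,-0.7,0,0,0,0],[-0.6,-0.7,0,0,0,0],[-0.6,-0.7,0,0,0,0],[-0.2,-0.3,0,0,0,0],[0,0,0,0,0,0],[0,0,0,0,0,0]]
  ],
  "hand": -0.3
}}

```text
clock: 1.77
position: [0.5078, 0.1982, 0.2309]
ee_rot: [0.001, 1.0, -0.0, -0.0]
ft_force: [-0.7, 0.7, -0.3]
grip_width: 0.647
grasp_force: 0.0
```

```bash
cat >> h.py <<'E'
from scipy.spatial.transform import Rotation as Ro
def to(*X):
    o=get_obs(); r=Ro.from_quat(o['ee_rot']); p=o['position']
    x=r.as_matrix()
    print('pos',p.round(4),'toolx yaw deg',np.degrees(np.arctan2(x[1,0],x[0,0])).round(2),'tilt',x[:2,2].round(4),'w',round(o['grip_width'],3),'F',o['ft_force'].round(1),'g',o['grasp_force'],'t',o['clock'])
    for T in X:
        print(T,'-> units',((r.inv().apply(np.array(T)-p))/.04).round(2)); p=np.array(T)
E
python3 - <<'E'
from h import *
to((.598,.142,.15)); P=camera_params('wrist'); im=snap('wrist','w0.png')
print(P, get_obs()['joint_pos'].round(2))
import json; json.dump({k:np.array(v).tolist() for k,v in P.items()},open('w0.json','w'))
E
```

```text
pos [0.5078 0.1982 0.2309] toolx yaw deg 179.85 tilt [-0.0007 -0.0002] w 0.647 F [-0.7  0.7 -0.3] g 0.0 t 1.7667
(0.598, 0.142, 0.15) -> units [-2.26 -1.4   2.02]
{'mtx': array([[304.78025259,   0.        , 278.85803487],
       [  0.        , 304.78025259, 216.91515244],
       [  0.        ,   0.        ,   1.        ]]), 'k1': 0.015714566618593207, 'R': array([[ 3.06344933e-03,  9.99995291e-01, -1.79682178e-04],
       [ 9.56216263e-01, -2.87675019e-03,  2.92646855e-01],
       [ 2.92644961e-01, -1.06832383e-03, -9.56220574e-01]]), 't': array([-0.20016348, -0.52265377,  0.23065074])} [-0.7   0.15  0.27  1.69 -0.04  1.31  1.15]
```

View pics/w0.png

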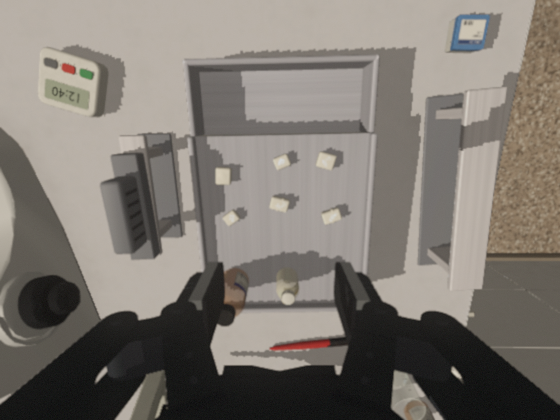

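The view looks down with +x down and +y right. Plate front edge runs (195,135)–(371,133), ledge is at (466..506,90)–(450..482,290), scraper at (130,210), and the bottles are at (233,290) and (287,285).

Run:
```python
from h import *
import json
P=json.load(open('w0.json'))
for n,u,v,z in [('plF',195,135,.045),('plF',371,133,.045),('flatBack',204,304,.045),('flatBack',365,303,.045),
('ledge',466,91,.07),('',506,88,.07),('',482,291,.07),('',450,288,.07),('rest',121,137,.06),('',145,135,.06),('foot',113,153,.078),('foot',143,151,.078),('foot',132,258,.078),('foot',158,256,.078),
('grip',105,182,.111),('',130,178,.111),('',115,254,.111),('',140,250,.111),('smallcap',288,297,.097),('tallcap',227,315,.123)]:
    print(n,ray('wrist',u,v,z,P)[:2].round(4))
c=cv2.imread('pics/w0.png')
a=cv2.resize(c[110:330,90:300],None,fx=2.7,fy=2.7,interpolation=cv2.INTER_CUBIC)
cv2.imwrite('pics/c1.png',a)
```

```text
plF [0.4441 0.1117]
plF [0.4427 0.2944]
flatBack [0.6453 0.106 ]
flatBack [0.6445 0.3042]
ledge [0.4055 0.3706]
 [0.4033 0.4063]
 [0.6129 0.4249]
 [0.6092 0.389 ]
rest [0.4455 0.0424]
 [0.4436 0.0663]
foot [0.4595 0.0415]
foot [0.4576 0.07  ]
foot [0.5681 0.0438]
foot [0.5659 0.0713]
grip [0.4811 0.0482]
 [0.4777 0.0702]
 [0.5489 0.046 ]
 [0.5449 0.0696]
smallcap [0.6038 0.2078]
tallcap [0.607 0.149]
```

View pics/c1.png

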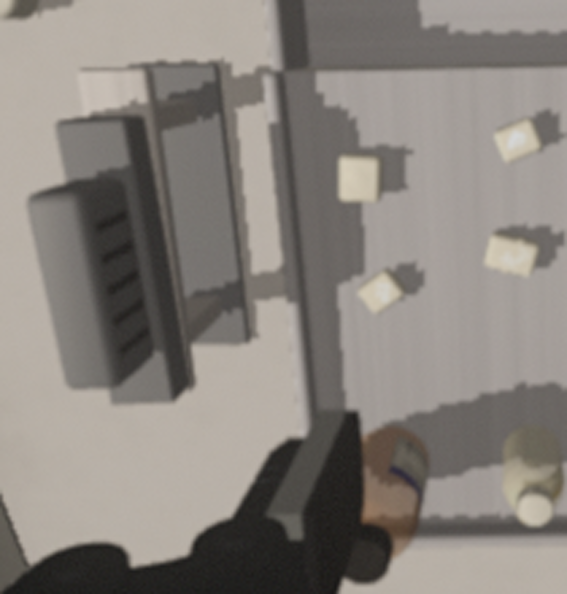

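Call:
{"fn": "carry_out", "kwargs": {
  "commands": [
    [[-0.62,-0.33,0,0,0,0],[-0.62,-0.33,0,0,0,0],[-0.62,-0.33,0,0,0,0],[-0.62,-0.33,0,0,0,0],[0,0,0,0,0,0],[0,0,0,0,0,0],[0,0,0.4,0,0,0],[0,0,0.4,0,0,0],[0,0,0.4,0,0,0],[0,0,0.4,0,0,0],[0,0,0.4,0,0,0],[0,0,0.0,0,0,0],[0,0,0,0,0,0]]
  ]
}}

```text
clock: 2.9
position: [0.6056, 0.1477, 0.1511]
ee_rot: [-0.001, 1.0, 0.0, -0.001]
ft_force: [-0.1, -1.2, 0.3]
grip_width: 0.646
grasp_force: 0.0
```

Run:
```python
from h import *
to((.607,.1455,.066)); snap('wrist','w1.png')
P=camera_params('wrist'); print(proj('wrist',[(.607,.1455,.123),(.604,.208,.097)],P))
```

```text
pos [0.6056 0.1477 0.1511] toolx yaw deg -179.91 tilt [-0.0018  0.0005] w 0.646 F [-0.1 -1.2  0.3] g 0.0 t 2.9
(0.607, 0.1455, 0.066) -> units [-0.04 -0.06  2.13]
[[274.97359882 252.80273   ]
 [366.10069824 233.52622968]]
```

View pics/w1.png

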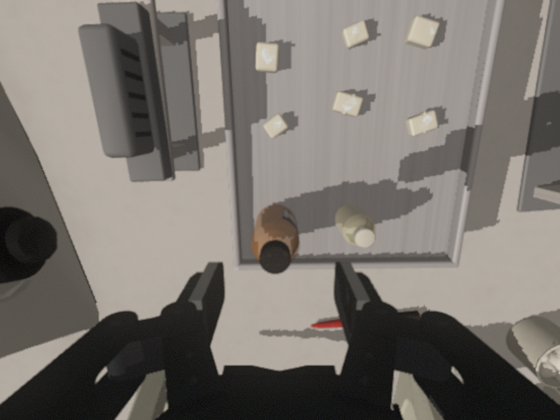

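Tall cap at (275,255) agrees with the predicted (275,253). The small cap is at (365,238), so it stands about 3 mm further back.

Call:
{"fn": "carry_out", "kwargs": {
  "commands": [
    [[-0.04,-0.06,0.4,0,0,0],[0,0,0.4,0,0,0],[0,0,0.4,0,0,0],[0,0,0.4,0,0,0],[0,0,0.4,0,0,0],[0,0,0.13,0,0,0],[0,0,0,0,0,0],[0,0,0,0,0,0]]
  ]
}}

```text
clock: 3.62
position: [0.6091, 0.144, 0.0674]
ee_rot: [0.0, 1.0, 0.0, 0.001]
ft_force: [-0.2, 0.8, 1.3]
grip_width: 0.649
grasp_force: 0.0
```

Call:
{"fn": "carry_out", "kwargs": {
  "commands": [
    [[0,0,0,0,0,0],[0,0,0,0,0,0],[0,0,0,0,0,0],[0,0,0,0,0,0],[0,0,0,0,0,0],[0,0,0,0,0,0],[0,0,0,0,0,0],[0,0,0,0,0,0]]
  ],
  "hand": 1,
  "force": 25
}}

```text
clock: 4.28
position: [0.6094, 0.1438, 0.0676]
ee_rot: [0.0, 1.0, 0.001, 0.001]
ft_force: [-1.4, 0.2, 7.1]
grip_width: 0.394
grasp_force: 24.6
```

Call:
{"fn": "carry_out", "kwargs": {
  "commands": [
    [[0,0,-0.2,0,0,0],[0,0,-0.4,0,0,0],[0,0,-0.5,0,0,0],[0,0,-0.5,0,0,0],[0,0,-0.5,0,0,0],[0,0,0,0,0,0],[0,0,0,0,0,0]]
  ]
}}

```text
clock: 4.87
position: [0.6092, 0.1436, 0.1516]
ee_rot: [0.001, 1.0, 0.001, 0.001]
ft_force: [0.1, 0.3, -1.0]
grip_width: 0.394
grasp_force: 25.0
```

Run:
```python
from h import *
c,s=np.cos(.085),np.sin(.085)
L=lambda x,z:(.5075+c*x,.397+s*x,z)
to(L(.03,.165),L(.03,.094)); print(L(-.045,0))
```

```text
pos [0.6092 0.1436 0.1516] toolx yaw deg 179.94 tilt [0.0024 0.001 ] w 0.394 F [ 0.1  0.3 -1. ] g 24.957391619682312 t 4.8667
(np.float64(0.5373916902350686), np.float64(0.3995469304840725), 0.165) -> units [ 1.8   6.4  -0.33]
(np.float64(0.5373916902350686), np.float64(0.3995469304840725), 0.094) -> units [ 0.   -0.    1.77]
(np.float64(0.4626624646473969), np.float64(0.3931796042738913), 0)
```

Call:
{"fn": "carry_out", "kwargs": {
  "commands": [
    [[0,0,-0.33,0,0,0],[0.18,0.64,0,0,0,0],[0.18,0.64,0,0,0,0],[0.18,0.64,0,0,0,0],[0.18,0.64,0,0,0,0],[0.18,0.64,0,0,0,0],[0.18,0.64,0,0,0,0],[0.18,0.64,0,0,0,0],[0.18,0.64,0,0,0,0],[0.18,0.64,0,0,0,0],[0.18,0.64,0,0,0,0],[0,0,0,0,0,0],[0,0,0.5,0,0,0],[0,0,0.5,0,0,0],[0,0,0,0,0,0],[0,0,0,0,0,0]]
  ]
}}

```text
clock: 6.2
position: [0.5361, 0.3988, 0.1224]
ee_rot: [0.0, 1.0, -0.001, -0.001]
ft_force: [0.2, -0.2, 0.8]
grip_width: 0.393
grasp_force: 25.0
```

Run:
```python
from h import *
to((.5374,.3995,.0935)); snap('wrist','w2.png')
P=camera_params('wrist');print(proj('wrist',[(.4044,.371,.07),(.4044,.407,.07),(.611,.389,.07)],P))
```

```text
pos [0.5361 0.3988 0.1224] toolx yaw deg 179.94 tilt [-0.0023 -0.0021] w 0.393 F [ 0.2 -0.2  0.8] g 25.046417713165283 t 6.2
(0.5374, 0.3995, 0.0935) -> units [-0.04  0.02  0.72]
[[226.87643184  15.05483512]
 [291.53532754  15.01740906]
 [264.82883148 329.26843105]]
```

View pics/w2.png

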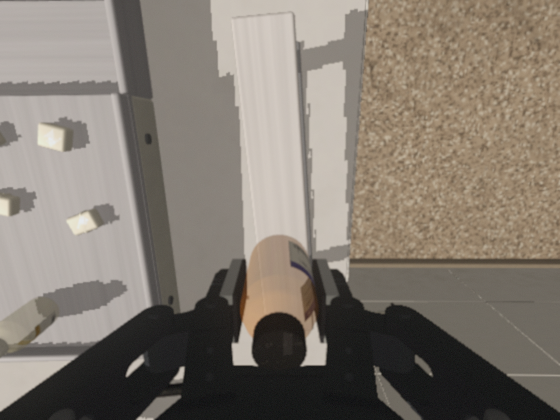

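Ledge centre sits at about column 281 by the bottle and the bottle is at about 280, so it is centred; lowering.

Call:
{"fn": "carry_out", "kwargs": {
  "commands": [
    [[0,0.03,0.2,0,0,0],[0,0,0.2,0,0,0],[0,0,0.15,0,0,0],[0,0,0.12,0,0,0],[0,0,0.06,0,0,0],[0,0,0,0,0,0],[0,0,0,0,0,0],[0,0,0,0,0,0]]
  ]
}}

```text
clock: 6.92
position: [0.537, 0.4009, 0.0945]
ee_rot: [0.0, 1.0, 0.0, 0.0]
ft_force: [0.4, -0.2, -0.4]
grip_width: 0.392
grasp_force: 25.0
```

Call:
{"fn": "carry_out", "kwargs": {
  "commands": [
    [[0,0,0.03,0,0,0],[0,0,0.03,0,0,0],[0,0,0,0,0,0],[0,0,0,0,0,0]]
  ]
}}

```text
clock: 7.25
position: [0.5371, 0.401, 0.0927]
ee_rot: [0.0, 1.0, 0.0, 0.0]
ft_force: [-1.9, -2.1, 5.2]
grip_width: 0.393
grasp_force: 25.4
```

Call:
{"fn": "carry_out", "kwargs": {
  "commands": [
    [[0,0,0,0,0,0],[0,0,0,0,0,0],[0,0,0,0,0,0],[0,0,0,0,0,0],[0,0,-0.3,0,0,0],[0,0,-0.5,0,0,0],[0,0,-0.6,0,0,0],[0,0,-0.6,0,0,0],[0,0,-0.2,0,0,0],[0,0,0,0,0,0],[0,0,0,0,0,0]]
  ],
  "hand": -0.3
}}

```text
clock: 8.17
position: [0.5368, 0.4008, 0.1797]
ee_rot: [0.0, 1.0, 0.0, 0.0]
ft_force: [-0.7, -0.9, -0.7]
grip_width: 0.652
grasp_force: 0.0
```

Run:
```python
from h import *
to((.606,.2075,.18),(.606,.2075,.056)); im=snap('top','t1.png'); P=camera_params('top')
print(proj('top',[(.5375,.401,.148),(.5375,.401,.07)],P))
```

```text
pos [0.5368 0.4008 0.1797] toolx yaw deg 179.95 tilt [0.0002 0.0004] w 0.652 F [-0.7 -0.9 -0.7] g 0.0 t 8.1667
(0.606, 0.2075, 0.18) -> units [-1.73 -4.83 -0.01]
(0.606, 0.2075, 0.056) -> units [ 0.  -0.   3.1]
[[114.6978288  206.80365553]
 [125.28465018 212.25031022]]
```

Call:
{"fn": "carry_out", "kwargs": {
  "commands": [
    [[-0.29,-0.8,0,0,0,0],[-0.29,-0.8,0,0,0,0],[-0.29,-0.8,0,0,0,0],[-0.29,-0.8,0,0,0,0],[-0.29,-0.8,0,0,0,0],[-0.29,-0.83,0,0,0,0],[0,0,0,0,0,0],[0,0,0,0,0,0],[0,0,0.5,0,0,0],[0,0,0.5,0,0,0],[0,0,0.5,0,0,0],[0,0,0,0,0,0],[0,0,0,0,0,0]]
  ]
}}

```text
clock: 9.3
position: [0.6048, 0.2083, 0.1182]
ee_rot: [-0.0, 1.0, -0.001, -0.002]
ft_force: [-0.0, -0.1, 0.4]
grip_width: 0.65
grasp_force: 0.0
```

Run:
```python
from h import *
to((.606,.2075,.052)); im=snap('wrist','w3.png')
P=camera_params('wrist');print(proj('wrist',[(.606,.2075,.097)],P)); cv2.imwrite('pics/c3.png',im[150:400,150:420,::-1])
```

```text
pos [0.6048 0.2083 0.1182] toolx yaw deg -179.96 tilt [-0.0033 -0.0011] w 0.65 F [-0.  -0.1  0.4] g 0.0 t 9.3
(0.606, 0.2075, 0.052) -> units [-0.04 -0.02  1.65]
[[276.61027439 256.67968593]]
```

View pics/c3.png

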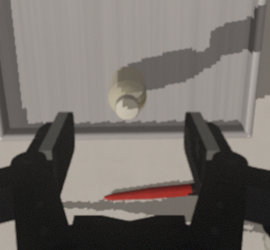

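Small cap at (276,257), exactly as predicted.

Call:
{"fn": "carry_out", "kwargs": {
  "commands": [
    [[-0.04,-0.02,0.4,0,0,0],[0,0,0.4,0,0,0],[0,0,0.4,0,0,0],[0,0,0.3,0,0,0],[0,0,0.12,0,0,0],[0,0,0,0,0,0],[0,0,0,0,0,0]]
  ]
}}

```text
clock: 9.93
position: [0.6083, 0.207, 0.0558]
ee_rot: [0.0, 1.0, 0.0, 0.0]
ft_force: [-0.3, -1.3, -0.5]
grip_width: 0.65
grasp_force: 0.0
```

Call:
{"fn": "carry_out", "kwargs": {
  "commands": [
    [[0,0,0,0,0,0],[0,0,0,0,0,0],[0,0,0,0,0,0],[0,0,0,0,0,0],[0,0,0,0,0,0],[0,0,0,0,0,0],[0,0,0,0,0,0],[0,0,0,0,0,0],[0,0,0,0,0,0]]
  ],
  "hand": 1,
  "force": 25
}}

```text
clock: 10.68
position: [0.6084, 0.2069, 0.0559]
ee_rot: [0.0, 1.0, 0.0, 0.001]
ft_force: [-1.0, -0.9, 6.6]
grip_width: 0.283
grasp_force: 24.7
```

Call:
{"fn": "carry_out", "kwargs": {
  "commands": [
    [[0,0,-0.3,0,0,0],[0,0,-0.6,0,0,0],[0,0,-0.7,0,0,0],[0,0,-0.7,0,0,0],[0,0,-0.6,0,0,0],[0.7,0.2,0,0,0,0],[0.7,0.4,0,0,0,0],[0.7,0.5,0,0,0,0],[0.7,0.5,0,0,0,0],[0.6,0.6,0,0,0,0],[0.24,0.7,0,0,0,0],[0,0.7,0,0,0,0],[0,0.6,0,0,0,0],[0,0.49,0,0,0,0],[0,0,0,0,0,0],[0,0,0.6,0,0,0],[0,0,0.6,0,0,0],[0,0,0.4,0,0,0],[0,0,0,0,0,0],[0,0,0,0,0,0]]
  ]
}}

```text
clock: 12.35
position: [0.4623, 0.3937, 0.1071]
ee_rot: [0.001, 1.0, -0.0, -0.0]
ft_force: [-0.3, -0.1, 1.6]
grip_width: 0.287
grasp_force: 24.6
```

Run:
```python
from h import *
to((.463,.3955,.081)); im=snap('top','t2.png')
cv2.imwrite('pics/c4.png',cv2.resize(im[150:300,80:280,::-1],None,fx=3,fy=3))
```

```text
pos [0.4623 0.3937 0.1071] toolx yaw deg 179.92 tilt [-0.0006 -0.0009] w 0.287 F [-0.3 -0.1  1.6] g 24.62717592716217 t 12.35
(0.463, 0.3955, 0.081) -> units [-0.02  0.04  0.65]
```

View pics/c4.png

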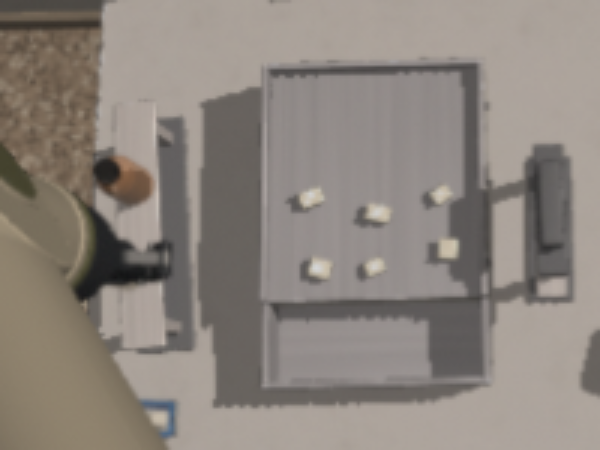

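The brown bottle stands upright on the ledge, base around crop (137,185), and the chips have not moved. Lowering the small bottle.

Call:
{"fn": "carry_out", "kwargs": {
  "commands": [
    [[0,0.04,0.2,0,0,0],[0,0,0.2,0,0,0],[0,0,0.12,0,0,0],[0,0,0.06,0,0,0],[0,0,0.04,0,0,0],[0,0,0,0,0,0],[0,0,0,0,0,0],[0,0,0,0,0,0]]
  ]
}}

```text
clock: 13.07
position: [0.4625, 0.3961, 0.0824]
ee_rot: [0.0, 1.0, 0.0, 0.0]
ft_force: [0.3, -0.2, -0.3]
grip_width: 0.289
grasp_force: 24.6
```

Call:
{"fn": "carry_out", "kwargs": {
  "commands": [
    [[0,0,0.03,0,0,0],[0,0,0.03,0,0,0],[0,0,0,0,0,0],[0,0,0,0,0,0]]
  ]
}}

```text
clock: 13.4
position: [0.4627, 0.3962, 0.0808]
ee_rot: [0.001, 1.0, 0.0, 0.0]
ft_force: [-3.0, -3.0, 8.6]
grip_width: 0.285
grasp_force: 25.4
```

Call:
{"fn": "carry_out", "kwargs": {
  "commands": [
    [[0,0,0,0,0,0],[0,0,0,0,0,0],[0,0,0,0,0,0],[0,0,0,0,0,0],[0,0,0,0,0,0],[0,0,-0.3,0,0,0],[0,0,-0.5,0,0,0],[0,0,-0.7,0,0,0],[0,0,-0.7,0,0,0],[0,0,-0.6,0,0,0],[0,0,0,0,0,0],[0,0,0,0,0,0]]
  ],
  "hand": -0.3
}}

```text
clock: 14.4
position: [0.4631, 0.3966, 0.1941]
ee_rot: [0.0, 1.0, 0.001, 0.001]
ft_force: [0.2, -0.4, -0.5]
grip_width: 0.653
grasp_force: 0.0
```

Call:
{"fn": "carry_out", "kwargs": {
  "commands": [
    [[-0.1,-0.9,0,0,0,0],[-0.1,-0.9,0,0,0,0],[-0.1,-0.9,0,0,0,0],[-0.1,-0.9,0,0,0,0],[-0.1,-0.9,0,0,0,0],[-0.1,-0.9,0,0,0,0],[-0.1,-0.9,0,0,0,0],[-0.1,-0.9,0,0,0,0],[-0.1,-0.9,0,0,0,0],[0,-0.5,0,0,0,0],[0,0,0,0,0,0],[0,0,0,0,0,0]]
  ]
}}

```text
clock: 15.4
position: [0.4976, 0.0509, 0.1912]
ee_rot: [0.002, 1.0, -0.0, -0.001]
ft_force: [0.5, 0.8, -0.1]
grip_width: 0.646
grasp_force: 0.0
```

Run:
```python
from h import *
to((.514,.052,.09)); im=snap('wrist','w4.png'); P=camera_params('wrist')
im2=snap('top','t3.png')
c=np.zeros((420,760,3),np.uint8); c[:,:560]=im; c[:200,560:760]=cv2.resize(im2[170:270,90:190],(200,200)); cv2.imwrite('pics/c5.png',c[:,:,::-1])
import json; json.dump({k:np.array(v).tolist() for k,v in P.items()},open('w4.json','w'))
print(proj('wrist',[(.459,.039,.078),(.459,.065,.078),(.568,.04,.078),(.568,.066,.078)],P).round(0).tolist())
```

```text
pos [0.4976 0.0509 0.1912] toolx yaw deg 179.81 tilt [-0.0012 -0.    ] w 0.646 F [ 0.5  0.8 -0.1] g 0.0 t 15.4
(0.514, 0.052, 0.09) -> units [-0.41  0.03  2.53]
[[262.0, 169.0], [293.0, 169.0], [265.0, 285.0], [293.0, 285.0]]
```

View pics/c5.png

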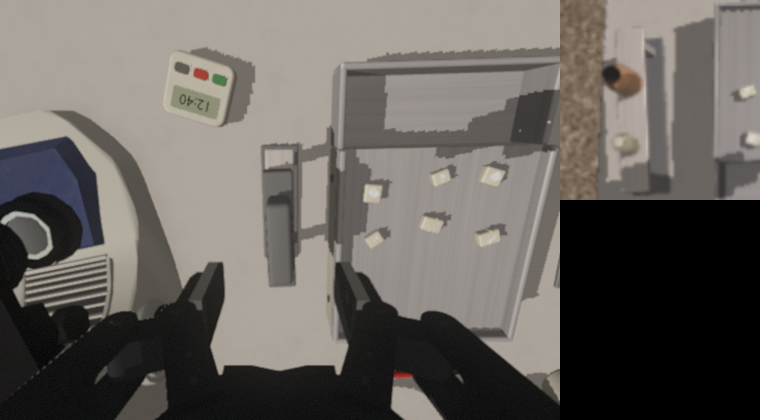

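Run:
```python
from h import *
import json
P=json.load(open('w4.json'))
im=cv2.imread('pics/w4.png'); cv2.imwrite('pics/c6.png',cv2.resize(im[130:300,230:320],None,fx=3.5,fy=3.5,interpolation=cv2.INTER_CUBIC))
for n,u,v,z in [('restL',261,144,.06),('restR',299,144,.06),('footL',264,169,.078),('footR',293,169,.078),('footfarL',268,286,.078),('R',295,286,.078)]: print(n,ray('wrist',u,v,z,P).round(4))
```

```text
restL [0.4397 0.0373 0.06  ]
restR [0.4398 0.0706 0.06  ]
footL [0.459  0.0405 0.078 ]
footR [0.459  0.0647 0.078 ]
footfarL [0.5689 0.0425 0.078 ]
R [0.569 0.068 0.078]
```

View pics/c6.png

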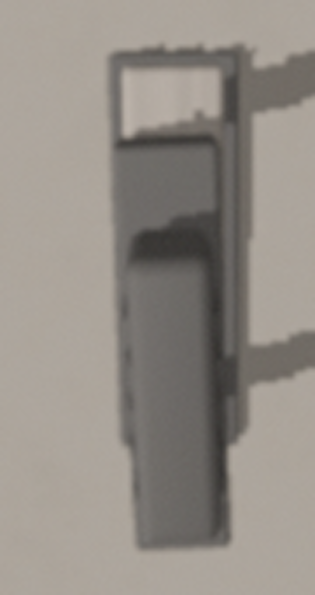

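Crop: rest's light top end spans (122–222, 68), scraper foot end (117–215,140), far end (137–228,547). The scraper is square on the rest, about 5 mm behind its middle.

Call:
{"fn": "carry_out", "kwargs": {
  "commands": [
    [[-0.36,0.04,0,0,0,-0.2],[0,0,0.4,0,0,0],[0,0,0.5,0,0,0],[0,0,0.5,0,0,0],[0,0,0.5,0,0,0],[0,0,0.4,0,0,0],[0,0,0.35,0,0,0],[0,0,0,0,0,0],[0,0,0,0,0,0],[0,0,0,0,0,0]]
  ]
}}

```text
clock: 16.33
position: [0.5129, 0.0544, 0.0864]
ee_rot: [-0.011, 1.0, 0.0, 0.0]
ft_force: [0.4, 0.4, 1.0]
grip_width: 0.65
grasp_force: 0.0
```

Run:
```python
from h import *
to((.512,.0525,.084))
```

```text
pos [0.5129 0.0544 0.0864] toolx yaw deg -178.78 tilt [0.0006 0.0003] w 0.65 F [0.4 0.4 1. ] g 0.0 t 16.3333
(0.512, 0.0525, 0.084) -> units [ 0.02 -0.05  0.06]
```

Call:
{"fn": "carry_out", "kwargs": {
  "commands": [
    [[0,-0.03,0.06,0,0,0],[0,0,0,0,0,0],[0,0,0,0,0,0],[0,0,0,0,0,0],[0,0,0,0,0,0],[0,0,0,0,0,0],[0,0,0,0,0,0],[0,0,0,0,0,0],[0,0,0,0,0,0],[0,0,0,0,0,0],[0,0,0,0,0,0],[0,0,0,0,0,0]]
  ],
  "hand": 1,
  "force": 60
}}

```text
clock: 17.33
position: [0.5128, 0.0524, 0.0838]
ee_rot: [-0.01, 1.0, 0.0, 0.0]
ft_force: [-1.7, -1.0, 5.5]
grip_width: 0.222
grasp_force: 60.6
```

Call:
{"fn": "carry_out", "kwargs": {
  "commands": [
    [[0,0,-0.2,0,0,0],[0,0,-0.5,0,0,0],[0,0,-0.6,0,0,0],[0,0,-0.6,0,0,0],[0,0,-0.6,0,0,0],[0,0,0,0,0,0],[0,0,0,0,0,0]]
  ]
}}

```text
clock: 17.92
position: [0.5131, 0.0526, 0.1845]
ee_rot: [-0.01, 1.0, 0.0, 0.001]
ft_force: [-0.3, 0.4, -1.9]
grip_width: 0.227
grasp_force: 59.9
```

Run:
```python
from h import *
to((.602,.168,.19)); print(get_obs()['joint_pos'].round(2))
```

```text
pos [0.5131 0.0526 0.1845] toolx yaw deg -178.85 tilt [0.0023 0.001 ] w 0.227 F [-0.3  0.4 -1.9] g 59.85797882080078 t 17.9167
(0.602, 0.168, 0.19) -> units [-2.28  2.84 -0.13]
[-0.58  0.12  0.42  1.83 -0.05  1.2   1.45]
```

Call:
{"fn": "carry_out", "kwargs": {
  "commands": [
    [[-0.5,0.6,0,0,0,0],[-0.5,0.6,0,0,0,0],[-0.5,0.6,0,0,0,0],[-0.5,0.6,0,0,0,0],[-0.28,0.55,0,0,0,0],[0,0,0,0,0,1],[0,0,0,0,0,1],[0,0,0,0,0,1],[0,0,0,0,0,1],[0,0,0,0,0,1],[0,0,0,0,0,1],[0,0,0,0,0,1],[0,0,0,0,0,1],[0,0,0,0,0,1],[0,0,0,0,0,1],[0,0,0,0,0,1],[0,0,0,0,0,1],[0,0,0,0,0,1],[0,0,0,0,0,1],[0,0,0,0,0,1]]
  ]
}}

```text
clock: 19.58
position: [0.6006, 0.172, 0.1818]
ee_rot: [0.702, 0.712, -0.001, -0.0]
ft_force: [-0.7, -0.5, -1.2]
grip_width: 0.219
grasp_force: 59.8
```

Call:
{"fn": "carry_out", "kwargs": {
  "commands": [
    [[0,0,0.3,0,0,0.07],[0,0,0.5,0,0,0],[0,0,0.5,0,0,0],[0,0,0.5,0,0,0],[0,0,0,0,0,0],[0,0,0,0,0,0],[0,0,0,0,0,0]]
  ]
}}

```text
clock: 20.17
position: [0.6015, 0.172, 0.1116]
ee_rot: [0.702, 0.712, 0.0, 0.0]
ft_force: [0.3, 0.2, -0.4]
grip_width: 0.226
grasp_force: 59.8
```

Run:
```python
from h import *
to((.60,.172,.0695)); im=snap('wrist','w5.png'); im2=snap('top','t5.png')
c=np.zeros((420,760,3),np.uint8); c[:,:480]=im[:,40:520]; c[:,480:760]=cv2.resize(im2[150:290,150:290],(280,280)).repeat(1,0)[:420] if 0 else 0
c[:280,480:]=cv2.resize(im2[150:290,150:290],(280,280)); cv2.imwrite('pics/c7.png',c[:,:,::-1])
```

```text
pos [0.6015 0.172  0.1116] toolx yaw deg 90.79 tilt [ 0.0002 -0.0001] w 0.226 F [ 0.3  0.2 -0.4] g 59.8115211725235 t 20.1667
(0.6, 0.172, 0.0695) -> units [-0.   -0.04  1.05]
```

View pics/c7.png

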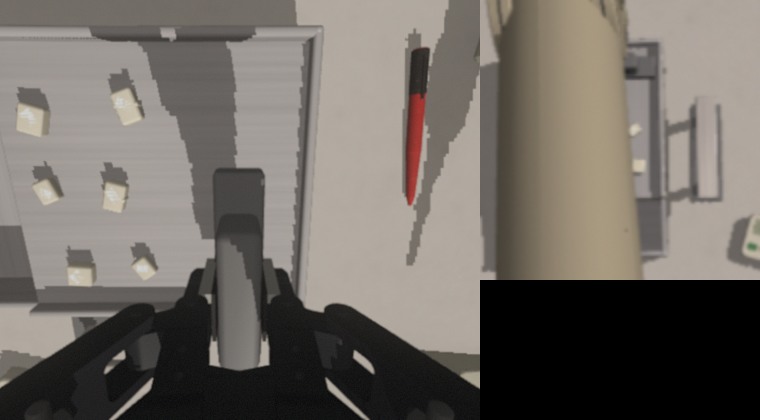

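Wrist view: scraper foot over clear steel, chips all in front of it (left), the nearest at (145,268).

Call:
{"fn": "carry_out", "kwargs": {
  "commands": [
    [[0,0,0.3,0,0,0],[0,0,0.3,0,0,0],[0,0,0.2,0,0,0],[0,0,0.1,0,0,0],[0,0,0.06,0,0,0],[0,0,0.06,0,0,0],[0,0,0,0,0,0],[0,0,0,0,0,0],[0,0,0,0,0,0]]
  ]
}}

```text
clock: 21.02
position: [0.6016, 0.1722, 0.0709]
ee_rot: [0.703, 0.712, 0.0, 0.0]
ft_force: [0.1, 0.2, -1.3]
grip_width: 0.224
grasp_force: 59.8
```

Run:
```python
from h import *
to((.60,.172,.0688))
im=cv2.imread('pics/t5.png');P=camera_params('top')
g=im[190:255,255:275].astype(int).sum(2)//3
print(g[::4])
```

```text
pos [0.6016 0.1722 0.0709] toolx yaw deg 90.73 tilt [0.0006 0.0003] w 0.224 F [ 0.1  0.2 -1.3] g 59.81797456741333 t 21.0167
(0.6, 0.172, 0.0688) -> units [-0.01 -0.04  0.05]
[[167 167 167 167 167 167 167 167 166 167 166 166 166 167 167 166 166 167
  167 167]
 [166 166 166 166 166 166 167 167 167 167 166 166 167 167 167 167 167 167
  166 166]
 [166 165 153 149 154 154 154 157 159 161 164 162 159 163 166 167 166 167
  167 167]
 [142 121 116 135 156 158 158 160 162 163 162 163 155 134 130 151 167 167
  167 167]
 [ 95  89  98 136 159 160 157 159 163 164 163 162 154 127 114 144 164 167
  166 166]
 [ 85  68  76 129 157 160 157 159 162 163 163 165 163 136 108 128 154 166
  167 167]
 [ 88  84  95 133 157 160 157 160 164 164 165 166 164 138 108 127 153 165
  167 167]
 [ 92  85  98 134 160 161 161 163 166 167 165 168 176 150 110 129 156 165
  167 167]
 [ 96  94 100 133 158 163 163 164 168 169 168 169 176 150 109 122 151 165
  166 166]
 [ 95  92  99 130 157 164 164 165 170 171 169 171 175 149 109 123 151 165
  166 166]
 [ 95  91 103 128 155 166 167 167 171 173 172 171 170 144 108 124 152 165
  167 167]
 [ 99  97 103 123 153 168 170 170 173 175 174 173 171 145 109 118 148 164
  167 168]
 [ 99  95 102 120 151 169 171 171 173 176 176 174 172 153 121 120 147 163
  166 166]
 [ 99  89  82  97 142 169 172 172 173 177 176 174 172 155 124 113 142 163
  166 166]
 [ 93  78  67  87 138 167 172 173 173 177 177 175 172 156 125 114 143 163
  167 167]
 [115 100 107 114 113 103 104 115 115 104 103 110 111 111 113 125 150 165
  166 166]
 [165 165 165 166 167 167 167 167 167 167 168 167 168 168 167 166 166 166
  166 167]]
```

Run:
```python
from h import *
P=camera_params('top')
im=cv2.imread('pics/t5.png'); g=im.astype(int).sum(2)//3
print(g[194:202,262], g[242:252,262])
for u,v in [(257.8,206),(268.2,206),(258.6,244),(268.9,244),(263,198),(263,248)]: print(ray('top',u,v,.06,P).round(4))
```

```text
[167 167 167 163 157 160 160 160] [172 172 172 173 173 169 149  99 115 160]
[0.5515 0.0656 0.06  ]
[0.5512 0.0392 0.06  ]
[0.4546 0.0645 0.06  ]
[0.4543 0.0386 0.06  ]
[0.5721 0.0522 0.06  ]
[0.4445 0.0535 0.06  ]
```

Call:
{"fn": "carry_out", "kwargs": {
  "commands": [
    [[0,0,0.05,0,0,0],[0,0,0.05,0,0,0],[0,0,0,0,0,0],[0,0,0,0,0,0],[0,0,0,0,0,0]]
  ]
}}

```text
clock: 21.43
position: [0.6018, 0.1724, 0.0688]
ee_rot: [0.703, 0.712, 0.001, -0.0]
ft_force: [-7.6, -1.4, 19.6]
grip_width: 0.225
grasp_force: 62.7
```

Call:
{"fn": "carry_out", "kwargs": {
  "commands": [
    [[0,-0.1,-0.025,0,0,0],[0,-0.2,0,0,0,0],[0,-0.2,0,0,0,0],[0,-0.2,0,0,0,0],[0,0,0,0,0,0]]
  ]
}}

```text
clock: 21.85
position: [0.5735, 0.172, 0.0688]
ee_rot: [0.703, 0.712, 0.001, 0.001]
ft_force: [-0.6, -1.3, 10.7]
grip_width: 0.225
grasp_force: 61.4
```

Call:
{"fn": "carry_out", "kwargs": {
  "commands": [
    [[0,-0.2,0,0,0,0],[0,-0.2,0,0,0,0],[0,-0.2,0,0,0,0],[0,-0.2,0,0,0,0],[0,-0.2,0,0,0,0],[0,-0.2,0,0,0,0],[0,-0.2,0,0,0,0],[0,-0.2,0,0,0,0],[0,-0.2,0,0,0,0],[0,-0.2,0,0,0,0],[0,-0.2,-0.01,0,0,0],[0,-0.2,0,0,0,0],[0,-0.2,0,0,0,0],[0,-0.2,0,0,0,0],[0,-0.2,0,0,0,0],[0,-0.2,0,0,0,0],[0,-0.2,0,0,0,0],[0,0,0,0,0,0],[0,0,0,0,0,0]]
  ]
}}

```text
clock: 23.43
position: [0.4371, 0.1705, 0.0687]
ee_rot: [0.702, 0.712, 0.001, -0.0]
ft_force: [-2.8, -1.0, 14.1]
grip_width: 0.223
grasp_force: 61.7
```

Run:
```python
from h import *
to((.60,.172,.13)); im=snap('wrist','w6.png')
```

```text
pos [0.4371 0.1705 0.0687] toolx yaw deg 90.76 tilt [0.0006 0.0015] w 0.223 F [-2.8 -1.  14.1] g 61.72563314437866 t 23.4333
(0.6, 0.172, 0.13) -> units [-0.01  4.07 -1.53]
```

View pics/w6.png

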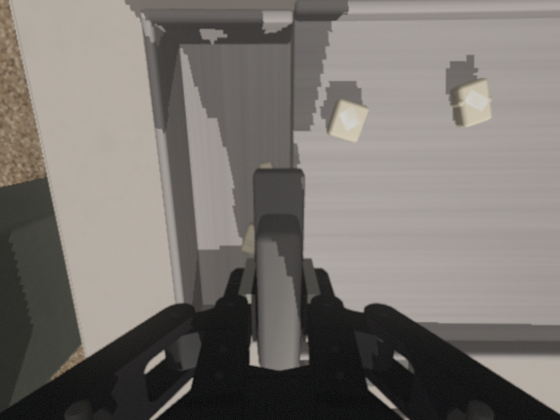

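Four chips have gone over the edge. Two remain on the left of the plate, at (349,120) and (474,103). Second stroke at y ≈ 0.236.

Call:
{"fn": "carry_out", "kwargs": {
  "commands": [
    [[0,0,-0.5,0,0,0],[0,0,-0.5,0,0,0],[0,0,-0.5,0,0,0],[0.2,0.6,0,0,0,0],[0.2,0.6,0,0,0,0],[0.3,0.6,0,0,0,0],[0.3,0.6,0,0,0,0],[0.3,0.6,0,0,0,0],[0.3,0.6,0,0,0,0],[0,0.4,0,0,0,0],[0,0,0,0,0,0],[0,0,0,0,0,0],[0,0,0.4,0,0,0],[0,0,0.4,0,0,0],[0,0,0.3,0,0,0],[0,0,0.2,0,0,0],[0,0,0.1,0,0,0],[0,0,0,0,0,0],[0,0,0,0,0,0]]
  ]
}}

```text
clock: 25.07
position: [0.5966, 0.2362, 0.0724]
ee_rot: [0.703, 0.712, 0.0, 0.0]
ft_force: [0.1, -0.6, -0.3]
grip_width: 0.222
grasp_force: 59.9
```

Call:
{"fn": "carry_out", "kwargs": {
  "commands": [
    [[0,0,0.06,0,0,0],[0,0,0.04,0,0,0],[0,0,0,0,0,0],[0,0,0,0,0,0],[0,0,0,0,0,0]]
  ]
}}

```text
clock: 25.48
position: [0.597, 0.2364, 0.0688]
ee_rot: [0.703, 0.712, 0.001, 0.0]
ft_force: [-1.9, -0.2, 4.9]
grip_width: 0.225
grasp_force: 60.7
```

Call:
{"fn": "carry_out", "kwargs": {
  "commands": [
    [[0,-0.2,0,0,0,0],[0,-0.2,0,0,0,0],[0,-0.2,0,0,0,0],[0,-0.2,0,0,0,0],[0,-0.2,0,0,0,0],[0,-0.2,0,0,0,0],[0,-0.2,0,0,0,0],[0,-0.2,0,0,0,0],[0,-0.2,0,0,0,0],[0,-0.2,0,0,0,0],[0,-0.2,0,0,0,0],[0,-0.2,0,0,0,0],[0,-0.2,0,0,0,0],[0,-0.2,0,0,0,0],[0,-0.2,0,0,0,0],[0,-0.2,0,0,0,0],[0,-0.2,0,0,0,0],[0,-0.2,0,0,0,0],[0,-0.2,0,0,0,0],[0,-0.2,0,0,0,0]]
  ]
}}

```text
clock: 27.15
position: [0.4369, 0.2344, 0.0687]
ee_rot: [0.702, 0.712, 0.001, 0.0]
ft_force: [3.2, -0.3, 6.0]
grip_width: 0.221
grasp_force: 60.8
```

Call:
{"fn": "carry_out", "kwargs": {
  "commands": [
    [[0,0,0,0,0,0],[0,0,0,0,0,0],[0,0,-0.3,0,0,0],[0,0.3,-0.5,0,0,0],[0,0.6,-0.6,0,0,0],[0,0.6,-0.7,0,0,0],[0,0.6,-0.7,0,0,0],[0,0.6,-0.5,0,0,0],[0,0.3,-0.2,0,0,0],[0,0,0,0,0,0],[0,0,0,0,0,0]]
  ]
}}

```text
clock: 28.07
position: [0.5558, 0.2353, 0.207]
ee_rot: [0.703, 0.711, -0.001, -0.0]
ft_force: [-0.6, 0.3, -1.8]
grip_width: 0.219
grasp_force: 59.8
```

Run:
```python
from h import *
to((.54,.16,.20)); im=snap('wrist','w7.png'); im2=snap('top','t7.png')
c=np.zeros((420,780,3),np.uint8); c[:,:500]=im[:,:500]; 
c[:280,500:]=cv2.resize(im2[150:290,110:250],(280,280)); cv2.imwrite('pics/c8.png',c[:,:,::-1])
```

```text
pos [0.5558 0.2353 0.207 ] toolx yaw deg 90.7 tilt [-0.0012 -0.0007] w 0.219 F [-0.6  0.3 -1.8] g 59.84278321266174 t 28.0667
(0.54, 0.16, 0.2) -> units [-1.88 -0.42  0.18]
```

View pics/c8.png

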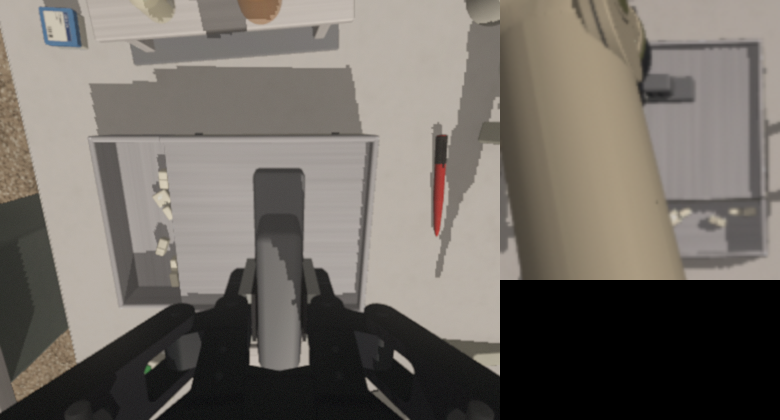

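Call:
{"fn": "carry_out", "kwargs": {
  "commands": [
    [[-0.3,-0.1,0,0,0,-1],[0,0,0,0,0,-1],[0,0,0,0,0,-1],[0,0,0,0,0,-1],[0,0,0,0,0,-1],[0,0,0,0,0,-1],[0,0,0,0,0,-1],[0,0,0,0,0,-1],[0,0,0,0,0,-1],[0,0,0,0,0,-1],[0,0,0,0,0,-1],[0,0,0,0,0,-1],[0,0,0,0,0,-1],[0,0,0,0,0,-1],[0,0,0,0,0,-1],[0,0,0,0,0,-0.07],[0,0,0,0,0,0],[0,0,0,0,0,0]]
  ]
}}

```text
clock: 29.67
position: [0.5519, 0.2237, 0.2074]
ee_rot: [-0.009, 1.0, -0.0, -0.0]
ft_force: [0.2, -0.1, -1.2]
grip_width: 0.224
grasp_force: 59.8
```

Run:
```python
from h import *
to((.507,.052,.20)); im=snap('wrist','w8.png'); im2=snap('top','t8.png')
c=np.zeros((560,800,3),np.uint8); 
c[:280,:560]=cv2.resize(im[0:140,100:380],(560,280)); c[280:560,:420]=cv2.resize(im2[210:290,150:270],(420,280)); cv2.imwrite('pics/c9.png',c[:,:,::-1])
```

```text
pos [0.5519 0.2237 0.2074] toolx yaw deg -179.01 tilt [-0.0009 -0.0001] w 0.224 F [ 0.2 -0.1 -1.2] g 59.80783939361572 t 29.6667
(0.507, 0.052, 0.2) -> units [ 1.2  -4.27  0.19]
```

View pics/c9.png

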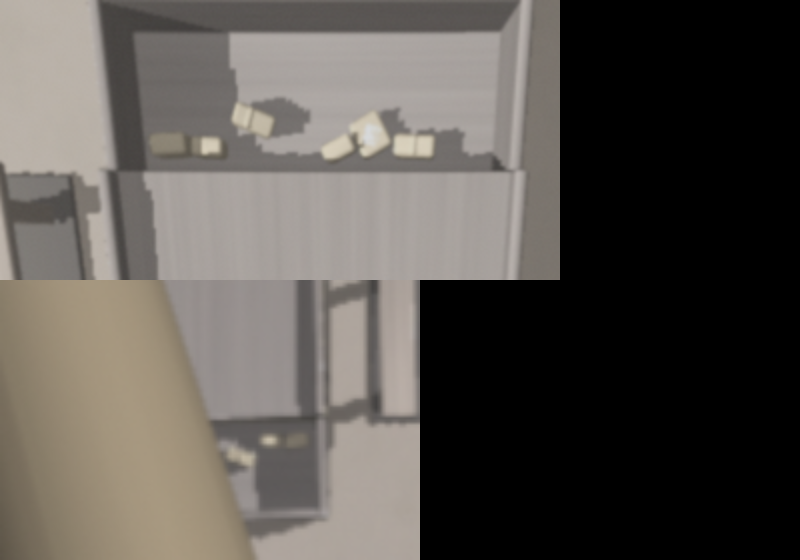

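All six chips lie in the trough, at crop (168,143), (208,145), (252,118), (338,147), (370,132) and (413,146). Returning the scraper.

Call:
{"fn": "carry_out", "kwargs": {
  "commands": [
    [[0.15,-0.53,0,0,0,0],[0.15,-0.53,0,0,0,0],[0.15,-0.53,0,0,0,0],[0.15,-0.53,0,0,0,0],[0.15,-0.53,0,0,0,0],[0.15,-0.53,0,0,0,0],[0.15,-0.53,0,0,0,0],[0.15,-0.56,0,0,0,0],[0,0,0,0,0,0],[0,0,0.5,0,0,0],[0,0,0.5,0,0,0],[0,0,0.5,0,0,0],[0,0,0.5,0,0,0],[0,0,0.4,0,0,0],[0,0,0.2,0,0,0],[0,0,0,0,0,0],[0,0,0,0,0,0],[0,0,0,0,0,0]]
  ]
}}

```text
clock: 31.27
position: [0.5088, 0.052, 0.1049]
ee_rot: [-0.01, 1.0, 0.0, 0.001]
ft_force: [0.1, -0.3, -1.3]
grip_width: 0.225
grasp_force: 59.8
```

Run:
```python
from h import *
to((.507,.052,.084))
```

```text
pos [0.5088 0.052  0.1049] toolx yaw deg -178.87 tilt [0.0014 0.0005] w 0.225 F [ 0.1 -0.3 -1.3] g 59.83003556728363 t 31.2667
(0.507, 0.052, 0.084) -> units [ 0.05 -0.    0.52]
```

Call:
{"fn": "carry_out", "kwargs": {
  "commands": [
    [[0.05,0,0.2,0,0,0],[0,0,0.15,0,0,0],[0,0,0.08,0,0,0],[0,0,0.06,0,0,0],[0,0,0.04,0,0,0],[0,0,0,0,0,0],[0,0,0,0,0,0],[0,0,0,0,0,0]]
  ]
}}

```text
clock: 31.93
position: [0.5058, 0.0518, 0.0837]
ee_rot: [-0.01, 1.0, 0.0, -0.001]
ft_force: [-10.3, -0.8, 16.4]
grip_width: 0.223
grasp_force: 62.4
```

Call:
{"fn": "carry_out", "kwargs": {
  "commands": [
    [[0,0,-0.02,0,0,0],[0,0,0,0,0,0],[0,0,0,0,0,0]]
  ],
  "force": 20
}}

```text
clock: 32.18
position: [0.5063, 0.0518, 0.0837]
ee_rot: [-0.01, 1.0, 0.0, 0.0]
ft_force: [-3.0, -0.9, 5.8]
grip_width: 0.222
grasp_force: 60.9
```

Call:
{"fn": "carry_out", "kwargs": {
  "commands": [
    [[0,0,0,0,0,0],[0,0,0,0,0,0],[0,0,0,0,0,0],[0,0,0,0,0,0],[0,0,0,0,0,0],[0,0,-0.3,0,0,0],[0,0,-0.5,0,0,0],[0,0,-0.7,0,0,0],[0,0,-0.7,0,0,0],[0,0,-0.6,0,0,0],[0,0,0,0,0,0.17],[0,0,0,0,0,0],[0,0,0,0,0,0]]
  ],
  "hand": -0.3
}}

```text
clock: 33.27
position: [0.5058, 0.0519, 0.1949]
ee_rot: [-0.001, 1.0, 0.0, -0.0]
ft_force: [-0.3, 0.7, -1.2]
grip_width: 0.65
grasp_force: 0.0
```

Run:
```python
from h import *
to((.4627,.3962,.195),(.4627,.3962,.081)); im=snap('wrist','w9.png'); im2=snap('top','t9.png')
c=np.zeros((560,800,3),np.uint8); P=camera_params('wrist')
c[:420,:400]=im[:,150:550]; c[:400,400:]=cv2.resize(im2[180:260,230:310],(400,400)); cv2.imwrite('pics/c10.png',c[:420,:,::-1])
print(proj('wrist',[(.453,.039,.078),(.453,.065,.078),(.562,.04,.078),(.562,.066,.078)],P).round(0).tolist())
```

```text
pos [0.5058 0.0519 0.1949] toolx yaw deg -179.85 tilt [-0.0006  0.0001] w 0.65 F [-0.3  0.7 -1.2] g 0.0 t 33.2667
(0.4627, 0.3962, 0.195) -> units [ 1.05  8.61 -0.  ]
(0.4627, 0.3962, 0.081) -> units [-0.   -0.    2.85]
[[263.0, 152.0], [294.0, 152.0], [266.0, 270.0], [294.0, 270.0]]
```

View pics/c10.png

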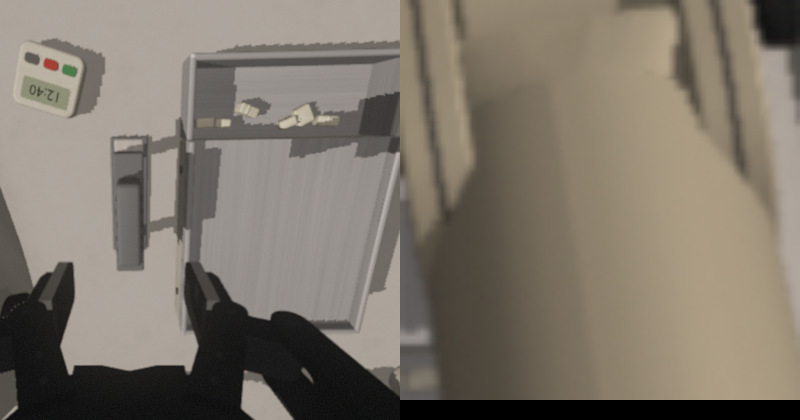

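The scraper stands lengthwise on its rest at (130,205) and the chips are in the trough. I have now viewed 16 pictures, over the limit of 14, so I'll view no more and check numerically from here. Next, fetch the small bottle.

Call:
{"fn": "carry_out", "kwargs": {
  "commands": [
    [[0.1,0.8,0,0,0,0],[0.1,0.8,0,0,0,0],[0.1,0.8,0,0,0,0],[0.1,0.8,0,0,0,0],[0.1,0.8,0,0,0,0],[0.1,0.8,0,0,0,0],[0.1,0.8,0,0,0,0],[0.1,0.8,0,0,0,0],[0.1,0.8,0,0,0,0],[0.1,0.8,0,0,0,0],[0.05,0.6,0,0,0,0],[0,0,0,0,0,0],[0,0,0,0,0,0],[0,0,0.4,0,0,0],[0,0,0.4,0,0,0],[0,0,0,0,0,0],[0,0,0,0,0,0]]
  ]
}}

```text
clock: 34.78
position: [0.4633, 0.394, 0.1627]
ee_rot: [-0.0, 1.0, -0.001, -0.001]
ft_force: [0.5, -0.5, -0.2]
grip_width: 0.65
grasp_force: 0.0
```

Run:
```python
from h import *
to((.4627,.3962,.0815)); im=snap('wrist','wa.png'); P=camera_params('wrist')
p=proj('wrist',[(.4627,.3962,.122)],P)[0]; print(p)
h=cv2.cvtColor(im,cv2.COLOR_RGB2HSV); 
u,v=p.round().astype(int); print(im[v-24:v+25:4,u-24:u+25:4].astype(int).sum(2)//3)
```

```text
pos [0.4633 0.394  0.1627] toolx yaw deg -179.95 tilt [-0.0014 -0.002 ] w 0.65 F [ 0.5 -0.5 -0.2] g 0.0 t 34.7833
(0.4627, 0.3962, 0.0815) -> units [0.01 0.06 2.03]
[280.54231644 242.63428912]
[[171 178 180 166 155 133 129 122 117 116 110 109  98]
 [172 179 178 179 163 146 140 135 124 117 108 112  97]
 [177 181 180 185 182 148 118 114 124 125  96 126  98]
 [178 184 183 189 178 147 170 152 102 126 100 146 100]
 [181 184 184 190 169 197 192 188 181 103  94 159 103]
 [181 189 181 189 199 195 192 189 181 123 154 164 105]
 [181 186 181 181 194 197 192 187 182 140 183 169 108]
 [181 182 180 180 184 195 191 187 173 177 182 175 112]
 [181 183 181 180 184 184 180 180 181 176 182 179 114]
 [180 173 181 180 183 185 180 182 182 177 182 181 113]
 [180 171 181 181 183 185 179 181 183 177 180 181 110]
 [181 177 182 182 182 185 182 181 183 178 179 183 112]
 [181 177 186 182 181 184 181 180 184 177 180 184 114]]
```

Call:
{"fn": "carry_out", "kwargs": {
  "commands": [
    [[0.03,0.03,0.4,0,0,0],[0,0,0.4,0,0,0],[0,0,0.4,0,0,0],[0,0,0.4,0,0,0],[0,0,0.3,0,0,0],[0,0,0.12,0,0,0],[0,0,0,0,0,0],[0,0,0,0,0,0]]
  ]
}}

```text
clock: 35.5
position: [0.4626, 0.3971, 0.0836]
ee_rot: [-0.001, 1.0, 0.0, 0.0]
ft_force: [-0.2, -0.1, 0.9]
grip_width: 0.651
grasp_force: 0.0
```

Call:
{"fn": "carry_out", "kwargs": {
  "commands": [
    [[0,0,0,0,0,0],[0,0,0,0,0,0],[0,0,0,0,0,0],[0,0,0,0,0,0],[0,0,0,0,0,0],[0,0,0,0,0,0],[0,0,0,0,0,0],[0,0,0,0,0,0],[0,0,0,0,0,0]]
  ],
  "hand": 1,
  "force": 25
}}

```text
clock: 36.25
position: [0.4625, 0.3972, 0.0837]
ee_rot: [-0.001, 1.0, 0.001, 0.0]
ft_force: [-0.3, -1.1, 6.4]
grip_width: 0.285
grasp_force: 24.6
```

Call:
{"fn": "carry_out", "kwargs": {
  "commands": [
    [[0,0,-0.3,0,0,0],[0,0,-0.6,0,0,0],[0,0,-0.7,0,0,0],[0,0,-0.6,0,0,0],[0,-0.6,0,0,0,0],[0,-0.7,0,0,0,0],[-0.4,-0.6,0,0,0,0],[-0.5,-0.6,0,0,0,0],[-0.6,-0.6,0,0,0,0],[-0.6,-0.5,0,0,0,0],[-0.6,-0.3,0,0,0,0],[-0.6,0,0,0,0,0],[0,0,0,0,0,0],[0,0,0.6,0,0,0],[0,0,0.7,0,0,0],[0,0,0.6,0,0,0],[0,0,0.4,0,0,0],[0,0,0,0,0,0],[0,0,0,0,0,0],[0,0,0,0,0,0]]
  ]
}}

```text
clock: 37.92
position: [0.5952, 0.2417, 0.0805]
ee_rot: [-0.001, 1.0, 0.001, 0.001]
ft_force: [0.1, 0.7, -0.5]
grip_width: 0.287
grasp_force: 24.6
```

Call:
{"fn": "carry_out", "kwargs": {
  "commands": [
    [[0,0,0.2,0,0,0],[0,0,0.2,0,0,0],[0,0,0.1,0,0,0],[0,0,0.05,0,0,0],[0,0,0.03,0,0,0],[0,0,0,0,0,0],[0,0,0,0,0,0],[0,0,0,0,0,0]]
  ]
}}

```text
clock: 38.58
position: [0.5949, 0.2413, 0.0578]
ee_rot: [-0.001, 1.0, 0.001, 0.0]
ft_force: [-9.1, -2.9, 21.2]
grip_width: 0.289
grasp_force: 27.2
```

Call:
{"fn": "carry_out", "kwargs": {
  "commands": [
    [[0,0,-0.04,0,0,0],[0,0,0,0,0,0],[0,0,0,0,0,0]]
  ]
}}

```text
clock: 38.83
position: [0.5948, 0.2413, 0.0579]
ee_rot: [-0.001, 1.0, 0.0, 0.0]
ft_force: [-2.6, -1.8, 9.2]
grip_width: 0.283
grasp_force: 26.1
```

Call:
{"fn": "carry_out", "kwargs": {
  "commands": [
    [[0,0,0,0,0,0],[0,0,0,0,0,0],[0,0,0,0,0,0],[0,0,0,0,0,0],[0,0,0,0,0,0],[0,0,-0.3,0,0,0],[0,0,-0.5,0,0,0],[0,0,-0.7,0,0,0],[0,0,-0.7,0,0,0],[0,0,-0.7,0,0,0],[0,0,-0.4,0,0,0],[0,0,0,0,0,0],[0,0,0,0,0,0]]
  ],
  "hand": -0.3
}}

```text
clock: 39.92
position: [0.595, 0.2414, 0.1908]
ee_rot: [-0.001, 1.0, 0.001, 0.001]
ft_force: [-0.6, -0.1, -0.3]
grip_width: 0.65
grasp_force: 0.0
```

Run:
```python
from h import *
to((.5372,.401,.19),(.5372,.401,.0945))
```

```text
pos [0.595  0.2414 0.1908] toolx yaw deg -179.88 tilt [0.0022 0.0014] w 0.65 F [-0.6 -0.1 -0.3] g 0.0 t 39.9167
(0.5372, 0.401, 0.19) -> units [1.44 3.99 0.02]
(0.5372, 0.401, 0.0945) -> units [ 0.01 -0.    2.39]
```

Call:
{"fn": "carry_out", "kwargs": {
  "commands": [
    [[0.24,0.66,0,0,0,0],[0.24,0.66,0,0,0,0],[0.24,0.66,0,0,0,0],[0.24,0.66,0,0,0,0],[0.24,0.66,0,0,0,0],[0.24,0.69,0,0,0,0],[0,0,0,0,0,0],[0,0,0,0,0,0],[0,0,0,0,0,0]]
  ]
}}

```text
clock: 40.67
position: [0.5364, 0.3998, 0.1882]
ee_rot: [-0.001, 1.0, -0.001, -0.0]
ft_force: [-0.3, -0.4, -0.3]
grip_width: 0.653
grasp_force: 0.0
```

Run:
```python
from h import *
to((.5372,.401,.0945)); im=snap('wrist','wb.png'); P=camera_params('wrist')
u,v=p=proj('wrist',[(.5372,.401,.148)],P)[0].round().astype(int); print(p)
g=im[v-30:v+31,u-30:u+31].max(2); ys,xs=np.nonzero(g<50); print(len(xs),u-30+np.median(xs),v-30+np.median(ys), [xs.min(),xs.max(),ys.min(),ys.max()] if len(xs) else 0)
```

```text
pos [0.5364 0.3998 0.1882] toolx yaw deg -179.88 tilt [-0.0008 -0.0016] w 0.653 F [-0.3 -0.4 -0.3] g 0.0 t 40.6667
(0.5372, 0.401, 0.0945) -> units [-0.02  0.03  2.34]
[281 245]
87 281.0 234.0 [np.int64(18), np.int64(42), np.int64(15), np.int64(25)]
```

Cap column 281 equals the prediction, so y is right. Descending.

Call:
{"fn": "carry_out", "kwargs": {
  "commands": [
    [[0,0.02,0.4,0,0,0],[0,0,0.4,0,0,0],[0,0,0.4,0,0,0],[0,0,0.4,0,0,0],[0,0,0.4,0,0,0],[0,0,0.28,0,0,0],[0,0,0.06,0,0,0],[0,0,0,0,0,0],[0,0,0,0,0,0]]
  ]
}}

```text
clock: 41.47
position: [0.5371, 0.4013, 0.0964]
ee_rot: [-0.001, 1.0, 0.0, 0.0]
ft_force: [0.7, 0.3, -0.4]
grip_width: 0.649
grasp_force: 0.0
```

Call:
{"fn": "carry_out", "kwargs": {
  "commands": [
    [[0,0,0,0,0,0],[0,0,0,0,0,0],[0,0,0,0,0,0],[0,0,0,0,0,0],[0,0,0,0,0,0],[0,0,0,0,0,0],[0,0,0,0,0,0],[0,0,0,0,0,0]]
  ],
  "hand": 1,
  "force": 25
}}

```text
clock: 42.13
position: [0.5371, 0.4018, 0.0967]
ee_rot: [-0.001, 1.0, 0.001, 0.001]
ft_force: [-1.1, -1.5, 5.6]
grip_width: 0.39
grasp_force: 25.0
```

Call:
{"fn": "carry_out", "kwargs": {
  "commands": [
    [[0,0,-0.3,0,0,0],[0,0,-0.6,0,0,0],[0,0,-0.7,0,0,0],[0,0,-0.7,0,0,0],[-0.15,-0.6,0,0,0,0],[-0.15,-0.6,0,0,0,0],[-0.15,-0.6,0,0,0,0],[-0.15,-0.6,0,0,0,0],[-0.15,-0.6,0,0,0,0],[-0.15,-0.6,0,0,0,0],[-0.15,-0.6,0,0,0,0],[-0.15,-0.6,0,0,0,0],[-0.15,-0.7,0,0,0,0],[-0.1,-0.67,0,0,0,0],[0,0,0,0,0,0],[0,0,0.6,0,0,0],[0,0,0.6,0,0,0],[0,0,0.6,0,0,0],[0,0,0,0,0,0],[0,0,0,0,0,0]]
  ]
}}

```text
clock: 43.8
position: [0.5945, 0.1548, 0.1154]
ee_rot: [-0.001, 1.0, -0.0, -0.001]
ft_force: [-0.5, 0.1, -0.1]
grip_width: 0.39
grasp_force: 25.1
```

Call:
{"fn": "carry_out", "kwargs": {
  "commands": [
    [[0,0,0.3,0,0,0],[0,0,0.3,0,0,0],[0,0,0.2,0,0,0],[0,0,0.15,0,0,0],[0,0,0.08,0,0,0],[0,0,0.03,0,0,0],[0,0,0,0,0,0],[0,0,0,0,0,0],[0,0,0,0,0,0]]
  ]
}}

```text
clock: 44.55
position: [0.5954, 0.1549, 0.0736]
ee_rot: [-0.001, 1.0, 0.0, 0.0]
ft_force: [-0.4, 0.6, -0.6]
grip_width: 0.39
grasp_force: 25.1
```

Call:
{"fn": "carry_out", "kwargs": {
  "commands": [
    [[0,0,0.03,0,0,0],[0,0,0.03,0,0,0],[0,0,0,0,0,0],[0,0,0,0,0,0]]
  ]
}}

```text
clock: 44.88
position: [0.5955, 0.1549, 0.0717]
ee_rot: [-0.001, 1.0, 0.0, 0.0]
ft_force: [-1.6, -0.6, 7.0]
grip_width: 0.391
grasp_force: 25.7
```

Call:
{"fn": "carry_out", "kwargs": {
  "commands": [
    [[0,0,0,0,0,0],[0,0,0,0,0,0],[0,0,0,0,0,0],[0,0,0,0,0,0],[0,0,0,0,0,0],[0,0,-0.3,0,0,0],[0,0,-0.5,0,0,0],[0,0,-0.7,0,0,0],[0,0,-0.7,0,0,0],[0,0,-0.7,0,0,0],[0,0,-0.7,0,0,0],[0,0,-0.7,0,0,0],[0,0,0,0,0,0],[0,0,0,0,0,0]]
  ],
  "hand": -0.3
}}

```text
clock: 46.05
position: [0.5959, 0.1548, 0.2453]
ee_rot: [-0.001, 1.0, 0.001, 0.002]
ft_force: [1.4, 1.0, -0.3]
grip_width: 0.654
grasp_force: 0.0
```

Call:
{"fn": "carry_out", "kwargs": {
  "commands": [
    [[0.4,0.8,0,0,0,0],[0.4,0.8,0,0,0,0],[0.4,0.8,0,0,0,0],[0.4,0.8,0,0,0,0],[0.4,0.8,0,0,0,0],[0.4,0.8,0,0,0,0],[0.4,0.8,0,0,0,0],[0.4,0.8,0,0,0,0],[0.4,0.8,0,0,0,0],[0.4,0.8,0,0,0,0],[0.4,0.8,0,0,0,0],[0,0,0,0,0,0],[0,0,0,0,0,0]]
  ]
}}

```text
clock: 47.13
position: [0.4158, 0.5082, 0.2411]
ee_rot: [-0.003, 1.0, -0.001, -0.001]
ft_force: [-0.0, 0.1, 0.4]
grip_width: 0.648
grasp_force: 0.0
```

Run:
```python
from h import *
to((.6,.2,.25)); im=snap('top','tz.png'); P=camera_params('top')
print('pred tall cap,base, small cap, scraper grip', proj('top',[(.5955,.155,.123),(.5955,.155,.045),(.595,.241,.097),(.508,.052,.111)],P).round(1).tolist())
im0=cv2.imread('pics/top0.png')[:,:,::-1]
def blobs(m,r,lo):
    n,l,s,c=cv2.connectedComponentsWithStats(m.astype(np.uint8))
    return [(c[i].round(1).tolist(),s[i].tolist()) for i in range(1,n) if s[i,4]>=lo]
i=im.astype(int); roi=np.zeros(i.shape[:2],bool); roi[165:285,160:250]=1
print('cream',blobs((i[:,:,0]-i[:,:,2]>25)&roi,0,4))
print('dark',blobs((i.max(2)<55)&roi,0,8))
roi2=np.zeros_like(roi); roi2[185:260,250:280]=1
d=np.abs(i-im0).sum(2)>60
print('changed',blobs(d,0,12))
```

```text
pos [0.4158 0.5082 0.2411] toolx yaw deg -179.61 tilt [-0.0019 -0.0016] w 0.648 F [-0.   0.1  0.4] g 0.0 t 47.1333
(0.6, 0.2, 0.25) -> units [-4.55 -7.74 -0.22]
pred tall cap,base, small cap, scraper grip [[220.2, 183.9], [223.4, 190.8], [186.7, 186.9], [263.2, 219.9]]
cream [([224.2, 188.0], [216, 180, 14, 15, 95]), ([189.2, 188.5], [185, 186, 8, 7, 28]), ([187.3, 256.6], [184, 255, 8, 4, 18]), ([201.7, 255.9], [200, 255, 5, 3, 11]), ([226.7, 255.4], [225, 255, 4, 2, 7]), ([218.5, 260.3], [215, 259, 7, 4, 15]), ([202.8, 273.5], [200, 271, 5, 5, 8])]
dark [([219.8, 183.8], [217, 181, 7, 7, 39])]
changed [([204.2, 190.9], [168, 174, 66, 31, 721]), ([262.4, 198.8], [258, 198, 10, 3, 26]), ([181.4, 216.6], [175, 213, 13, 8, 64]), ([224.6, 215.4], [220, 212, 11, 8, 42]), ([231.8, 217.4], [229, 216, 6, 4, 16]), ([203.7, 221.6], [198, 218, 12, 8, 72]), ([3.2, 230.2], [0, 226, 7, 8, 21]), ([29.1, 252.7], [0, 229, 63, 44, 1249]), ([227.2, 233.4], [222, 229, 11, 9, 75]), ([263.1, 233.5], [259, 231, 9, 6, 35]), ([7.7, 248.1], [2, 235, 10, 29, 71]), ([184.4, 239.9], [180, 236, 10, 9, 66]), ([202.8, 239.2], [199, 236, 9, 8, 40]), ([263.3, 243.4], [258, 241, 11, 6, 47]), ([231.4, 244.3], [229, 242, 6, 5, 16]), ([184.7, 257.5], [179, 254, 13, 8, 66]), ([199.1, 257.0], [194, 254, 12, 7, 45]), ([226.6, 255.4], [224, 254, 6, 4, 19]), ([214.5, 262.1], [209, 259, 14, 7, 59]), ([200.0, 272.4], [195, 269, 11, 8, 56]), ([41.9, 369.8], [0, 290, 117, 130, 6781]), ([7.2, 292.2], [5, 291, 5, 3, 13]), ([37.6, 322.2], [36, 320, 6, 5, 19]), ([83.0, 370.4], [81, 367, 7, 7, 20]), ([123.7, 406.5], [122, 403, 6, 9, 21]), ([283.9, 412.5], [276, 409, 14, 9, 56]), ([115.9, 415.1], [109, 410, 14, 10, 92]), ([129.2, 413.8], [126, 412, 9, 4, 19]), ([270.4, 415.9], [267, 412, 7, 8, 40]), ([78.6, 417.4], [77, 416, 5, 4, 14])]
```

Run:
```python
from h import *
P=camera_params('top'); im=cv2.imread('pics/tz.png')[:,:,::-1].astype(int)
for u,v in [(187,256),(200.5,256.5),(226.7,255.4),(218,260.5),(202,273),(200,272.4)]:
    print([ (ray('top',u,v,z,P)-[.4435,.2017,0]).round(3).tolist() for z in (.009,.05)])
i=im; print('R-B',(i[248:266,222:244:1,0]-i[248:266,222:244,2])[::2])
print('g',(i[264:284:1,192:214:2].sum(2)//3))
```

```text
[[-0.014, 0.051, 0.009], [-0.016, 0.044, 0.05]]
[[-0.015, 0.016, 0.009], [-0.018, 0.01, 0.05]]
[[-0.013, -0.053, 0.009], [-0.016, -0.056, 0.05]]
[[-0.026, -0.03, 0.009], [-0.028, -0.035, 0.05]]
[[-0.058, 0.011, 0.009], [-0.059, 0.005, 0.05]]
[[-0.057, 0.017, 0.009], [-0.058, 0.01, 0.05]]
R-B [[ 9  8  8  8  8  8  7  7  8  8  9  9  8  7  5  4  4  4  4  6  7  9]
 [ 8  7  7  7  8  6  6  7  7  7  6  6  6  6  6  6  6  5  6  7  8  8]
 [ 4  5  4  5  4  4  5  5  4  5  4  4  5  4  5  4  4  4  6  8  8  8]
 [ 4  5 10 19 22 21 19 15 10 10 13 17 17 19 18 14  8  5  7  8  8  8]
 [ 4  5 15 24 26 27 26 19 14 13 18 19 18 18 18 15  9  5  6  8  8  7]
 [ 5  5  4  4  4  6  6  5  5  5  8  7  7  7  6  4  4  5  6  8  9  9]
 [20 11  4  4  4  5  4  5  5  4  5  4  4  5  4  4  4  4  6  9  9 10]
 [20  9  5  4  4  5  4  3  4  3  4  4  3  4  3  3  5  4  5  7  9 11]
 [ 9  4  3  4  4  4  3  4  5  4  4  4  4  4  3  5  5  4  6  8  9 12]]
g [[144 144 145 146 146 146 146 147 146 120 110]
 [147 146 147 147 147 147 147 148 148 145 136]
 [146 146 147 147 146 146 147 146 147 146 146]
 [144 144 144 144 144 144 144 145 144 144 144]
 [142 142 142 142 143 160 146 143 143 143 143]
 [141 142 142 142 160 184 165 144 143 144 144]
 [141 142 137 133 182 196 182 145 145 145 144]
 [143 139 116 120 189 204 186 146 145 146 146]
 [144 136  94 108 192 205 191 151 146 146 146]
 [144 140  94  95 189 202 189 151 146 147 147]
 [145 145  98  93 173 191 167 149 148 147 147]
 [145 144 100  94 146 164 144 147 145 138 137]
 [136 134 114 108 132 137 142 148 139 130 131]
 [132 129 131 128 137 135 140 144 136 134 135]
 [118 115 117 115 116 115 116 117 115 115 113]
 [100  99  97  95  94  93  93  92  93  92  92]
 [ 99  98  98  98  97  98  97  97  98  98  98]
 [ 99  99  99  98  98  99  98  98  99  99  99]
 [ 99  99  99  99  99  99  99  98 100  99  99]
 [104  99 105 104 104 105 103 104 104 104 104]]
```

Six chips are in the trough. One has been knocked about 4 cm but still lies flat on the trough floor, at plate x ≈ −58 mm. The bottle caps are at the predicted pixels.

```bash
python3 -c "
from h import *
print(hand_in())"
```

```text
the job is handed in; nothing more can be done
None
```

The job is handed in, with no result shown: both bottles stand on the clean plate, all six chips are in the trough and the scraper is back on its rest, by my last camera checks (I viewed 16 pictures, over the limit of 14).

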